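# Find the rocking port plug of a vacuum manifold and fit the thick spare

### The job

The vacuum manifold leaks because one of its four ports has lost its liner sleeve, so that its plug rocks while the other three sit snugly. Find the loose plug by feel, gently wiggling the plugs sideways where they sit, take it out and put it in the open compartment of the parts tray, then press the thick-shanked spare plug upright and fully home in that port. Be gentle with the plugs, never have two ports open at once, keep the sound plugs in their own ports and do not disturb the things around.

Things in the scene. Friction and masses are not known exactly. Their poses are not given: they have to be found in the camera images.
- manifold: vacuum manifold, fixed: glass tank with a white lid, 86 (own x) x 296 (own y) mm, lid top 54 mm above the bench; a round gauge, up to 100 mm above the bench, at the +y end of the lid. Origin: centre of its underside; own y runs along the row of ports, z up. Four round white port bosses, 38 mm wide, 28 mm tall, at own y = -110, -50, 10, 70 mm. One of them (it varies) lacks its liner sleeve
- port_1 (a point): centre of the rim of port 1, farthest from the gauge, 82 mm above the bench; axes as the manifold's. The bore is 20 mm wide, 27 mm deep; a liner sleeve narrows it to 14 mm. The plug's flange hides which it is. Low in the 20 mm bore, 16 to 20 mm below the rim, two soft seal lips (at own +x and -x) grip a 19 mm shank: it takes a push of 3 to 10 N to get past them and home
- port_2 (a point): centre of the rim of port 2 (second); all as for port_1
- port_3 (a point): centre of the rim of port 3 (third); all as for port_1
- port_4 (a point): centre of the rim of port 4 (fourth, next to the gauge); all as for port_1
- plug_1_head (a point): loose grey plug (40 g) sitting in port 1, held by its weight alone: middle of its head, z up its axis. Head 20 mm wide, 30 mm tall; flange 34 mm wide, 5 mm thick, underside (on the rim) 20 mm below this point; shank 13 mm wide, 26 mm long. Side play: in a lined port about 0.5 mm each way, then hard; in the unlined one over 2 mm each way (across the row 2.3 mm to a soft lip)
- plug_2_head (a point): middle of the head of the loose grey plug sitting in port 2; all as for plug_1
- plug_3_head (a point): middle of the head of the loose grey plug sitting in port 3; all as for plug_1
- plug_4_head (a point): middle of the head of the loose grey plug sitting in port 4; all as for plug_1
- spare_head (a point): loose grey spare plug (40 g), upright in a 10 mm deep holder in the tray: middle of its head, z up its axis. Head, flange and shank length as plug_1 (shank's foot 46 mm below this point), but the shank is 19 mm wide, its foot chamfered 2 mm a side: it enters the 20 mm bore, not a lined one. Flange underside 30 mm above the bench at the start
- tray: shallow aluminium parts tray, fixed, 120 (own x) x 176 (own y) mm, walls 24 mm high, floor 4 mm above the bench; origin: centre of its underside, z up. A 20 mm high divider at own y = -36 mm parts the end with the round white holder of the spare (axis at own y -61 mm) from the open compartment (own y -35 to +85, x -57 to +57 mm)
- compartment (a point): centre of the floor of the tray's open compartment, 4 mm above the bench; z up
- vial_dark: small dark reagent vial with white cap, 33 mm wide, 73 mm tall, standing close behind the manifold (bystander); origin at the centre of its underside
- dropper: small pale vial with white cap, 25 mm wide, 66 mm tall, standing close behind the manifold (bystander); origin at the centre of its underside
- bench_timer: white bench timer, 62 x 66 x 18 mm, lying left of the tray (bystander); origin at the centre of its underside
- slide_box: small blue open carton of microscope slides, 32 x 82 x 30 mm, standing behind the tray (bystander); origin at the centre of its underside
- marker_pen: marker pen, 128 mm long, lying at the right (bystander); origin at the centre of the underside
- sleeve_1 (a joint): sideways shift, in m, of the liner sleeve of one of the three sound ports (it is not said which) across the row; 0 as fitted. The sleeve sits tight and gives way only if its plug is pushed sideways with over 15 N, and then stays shifted
- sleeve_1_y (a joint): the same sleeve's shift along the row, in m; 0 as fitted
- sleeve_2 (a joint): as sleeve_1, for another of the sound ports
- sleeve_2_y (a joint): the same sleeve's shift along the row, in m; 0 as fitted
- sleeve_3 (a joint): as sleeve_1, for another of the sound ports
- sleeve_3_y (a joint): the same sleeve's shift along the row, in m; 0 as fitted

How it is judged:
By the outcome, as a careful person would: the job done as asked, in the order asked, and still so for the second after the job is handed in, with the robot touching nothing.
It also fails if it takes over 72 s, if anything falls off the work surface, if the arm or the gripper's body presses on something with over 40 N, if the wrist force passes 120 N, or if a joint passes its speed limit or range.

### The arm

A 6-joint arm with a two-finger parallel gripper is mounted at the origin on a cart in front of the work surface, level with it; the furniture and walls round the work are solid. World frame = base frame: x ahead of the robot, y to its left, z up, the work surface at z = 0. Lengths are in m, angles in degrees, forces in N, time in s.
With the tool pointing down it reaches from about 0.425 to 0.95 m from the base axis. Payload 14.7 kg.
Tool frame: the origin (TCP) lies on the centre line of the jaws, within the pads' length; the fingertips stand 17 mm ahead of it and the grasp point (between the pads) lies 2 mm behind it; x points along the fingers, z is the direction in which the jaws open and shut, and the axes are right-handed (so a half turn about x gives the same grasp; the last joint's range is limited). The gripper opens to 85 mm and grips with 20 to 120 N. Pads are 22 mm wide; open, the fingers measure 114 mm over their backs; the gripper's body (76 mm by 85 mm) begins 54 mm behind the grasp point. The pads swing forward as they close: fully open they stand 13 mm farther back than shut.
Start: joints at [73.591, 27.513, 91.461, -0, 61.026, -2.67], TCP at [0.154, 0.631, 0.248] pointing down, gripper open.
Joint ranges: [-157.49, 157.49], [-46.99, 117.5], [13.45, 153.17], [-89.5, 269.5], [5.16, 153.95], [-167.48, 167.48]. Speed limits (degrees/s): [108.29, 108.29, 136.94, 172.46, 172.46, 172.46].

### API

Orientations are given as a 3x3 rotation matrix whose columns are the frame's x, y, z axes.
In Python, from bench import * gives the robot as it stands.
- The arm moves only by the tool move_arm, never from a script. Its argument "increments" is a list of rows, each an object of numbers: "ax", "ay", "az": the turn, a rotation vector about the tool's x, y, z in rad; "x", "y", "z": the shift along the tool's x, y, z in m; "claw": the opening, from -1 (shut) to 1 (fully open). A call has exactly 5 rows; each row is the pose to reach, as a shift and turn from the pose commanded when the call began, along the tool's axes at that moment; what a row does not reach only later rows make up. A row lasts 1/8 s, in which the tool goes at most 62.5 mm and 10.7 degrees, less where a joint would pass 70% of its speed; a pose out of reach is approached as far as the arm can. A call with a gripper value outside its range is refused whole. The fingers move at their own pace and stop on an object; "squeeze" is the grip in N (left out, the last holds). Time passes only in rows, so rows that repeat a pose let the fingers close, or fill a call up. It gives the time, the measured TCP pose, the force and the opening at its end, in the units of the state.
- read_state(): the state, without advancing time (a new reading comes with each control period).
- get_image(name): name is "scene" or "side" or "wrist"; returns a dict with "img" (480x640x3 uint8, red, green, blue), "camera_matrix" (3x3 intrinsics, pixels), "dist_coeffs" ([k1, k2, p1, p2, k3] as OpenCV has them; the pictures are not rectified), "T" (4x4, takes a point from camera to world coordinates). Camera axes: x right, y up, looking along -z (the intrinsics and any distortion apply to the point x, -y, -z); pixel columns grow to the right and rows downward; lengths in m; the calibration is good to about 2 mm. A picture is of the moment at which its call begins. There is no depth.
- sign_off(): hands the job in, once; it reports no verdict.
The state is a dict: "time": time; "joint_pos": joint angles; "joint_vel": joint speeds; "joint_efforts": joint torques, N m; "eef_pos": TCP position; "tcp_rot": TCP orientation; "ft_force": force on the tool from outside, world axes, zero at the start; "moment": the same for the moment, N m; "width": opening from 0.0 (shut) to 1.0 (fully open).
Only numpy, scipy, OpenCV 4.12 (cv2) and the standard library are available. Lean on these libraries where they do the work, as an engineer would, in place of code of your own. Each camera call takes 0.05 s, during which the arm holds its last target.

## Working session

There is one attempt and no reset: what is moved stays moved. The work goes in short steps, Python scripts to look and compute and a tool call to move; the robot and the scene stay as the last step left them, time stands still between calls to the robot, and variables do not carry over. Pictures are saved under pics/ and viewed, and the job is handed in when it is done.

Besides the shell and the picture viewer there is one more tool, called as a command line: name --argument value ..., lists and objects as JSON in quotes. move_arm: Moves the arm, as the interface text tells. Its arguments: {"type":"object","properties":{"increments":{"type":"array","items":{"type":"object","properties":{"ax":{"type":"number"},"ay":{"type":"number"},"az":{"type":"number"},"x":{"type":"number"},"y":{"type":"number"},"z":{"type":"number"},"claw":{"type":"number"}}}},"squeeze":{"type":"number"}},"required":["increments"]}

```bash
ls; mkdir -p pics
python3 - <<'E'
from bench import *
import cv2
for n in ["scene","side","wrist"]:
    d=get_image(n); cv2.imwrite(f"pics/{n}0.png",d["img"][:,:,::-1])
    print(n,d["camera_matrix"],d["dist_coeffs"],d["T"])
print(read_state())
E
```

```text
pics
scene [[499.61505563   0.         323.79279272]
 [  0.         499.61505563 237.81583158]
 [  0.           0.           1.        ]] [-0.06407813  0.          0.          0.          0.        ] [[-0.61796769  0.36156146 -0.69813268 -0.46777734]
 [-0.78601491 -0.2646767   0.5586831   0.79319925]
 [ 0.01721882  0.8939908   0.44775435  0.73135276]
 [ 0.          0.          0.          1.        ]]
side [[551.60408878   0.         326.07246007]
 [  0.         551.60408878 233.14099578]
 [  0.           0.           1.        ]] [0.0208474 0.        0.        0.        0.       ] [[ 0.9812651   0.11717594 -0.15293332  0.25022176]
 [-0.19254305  0.62436528 -0.75703049 -1.21082407]
 [ 0.0067805   0.77229385  0.63522928  1.09849014]
 [ 0.          0.          0.          1.        ]]
wrist [[343.64423645   0.         320.70614998]
 [  0.         343.64423645 241.09600454]
 [  0.           0.           1.        ]] [-0.00347221  0.          0.          0.          0.        ] [[ 2.38154372e-01 -9.34730161e-01 -2.63746129e-01  8.66062711e-02]
 [ 9.71226938e-01  2.28966031e-01  6.5519394
[... 237 characters left out ...]
2e+01,  3.76478753e-04,
        6.10252261e+01, -2.67128288e+00]), 'joint_vel': array([ 0.00913495, -0.05648215, -0.24203487,  0.00667571,  0.01000629,
       -0.1768274 ]), 'joint_efforts': array([-4.88125261e-04, -9.51157093e+01, -4.30458963e+01, -7.89730819e-06,
        7.99290079e-03, -1.85757705e-05]), 'eef_pos': array([0.15427903, 0.63112899, 0.24783903]), 'tcp_rot': array([[-2.55022735e-04, -9.71389224e-01,  2.37492970e-01],
       [-8.45602273e-04,  2.37493103e-01,  9.71388857e-01],
       [-9.99999610e-01,  4.69016471e-05, -8.81975076e-04]]), 'ft_force': array([-0.19034095,  0.27798662, -0.20399521]), 'moment': array([0.00409164, 0.04407274, 0.0070948 ]), 'width': 1.001056225143253}
```

View pics/scene0.png

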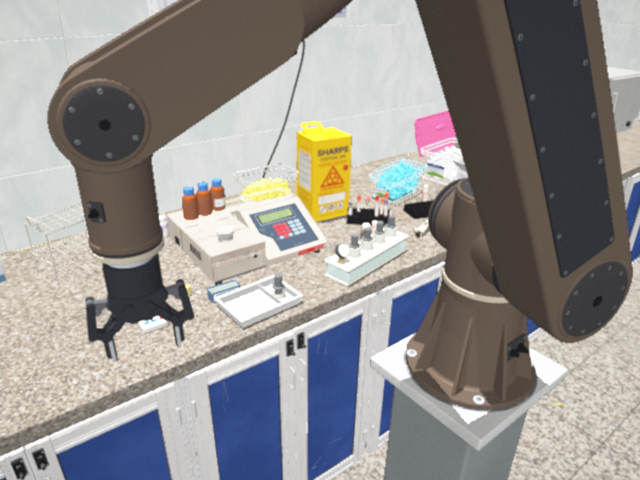

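View pics/side0.png

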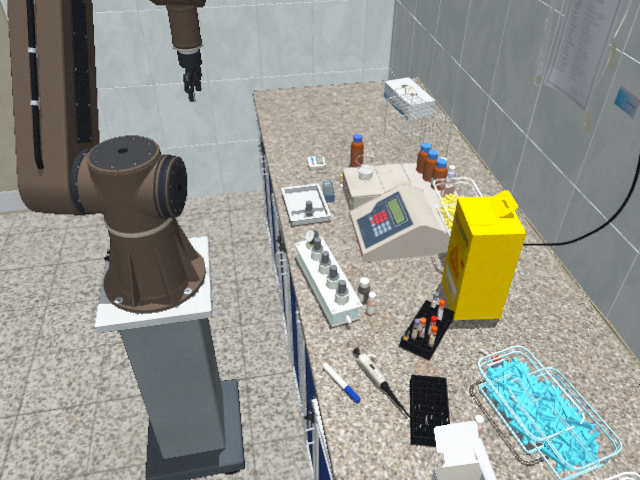

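View pics/wrist0.png

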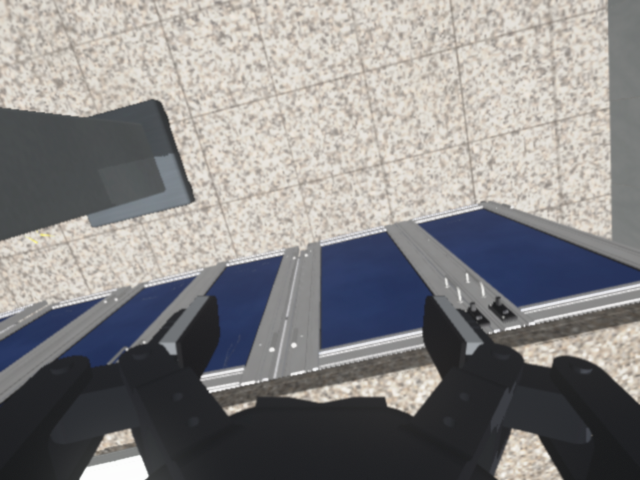

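The side view shows the manifold around (327,278) with four plugs, the gauge at (311,237), and the tray around (306,205) with the spare at (309,208). I'll zoom in.

Run:
```python
import cv2
a=cv2.imread("pics/side0.png")
cv2.imwrite("pics/s_c1.png",cv2.resize(a[225:330,275:395],None,fx=5.5,fy=5.5,interpolation=cv2.INTER_CUBIC))
cv2.imwrite("pics/s_c2.png",cv2.resize(a[145:235,270:370],None,fx=6,fy=6,interpolation=cv2.INTER_CUBIC))
a=cv2.imread("pics/scene0.png")
cv2.imwrite("pics/c_c1.png",cv2.resize(a[210:325,200:420],None,fx=3.6,fy=3.6,interpolation=cv2.INTER_CUBIC))
```

```text
(no output)
```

View pics/s_c1.png

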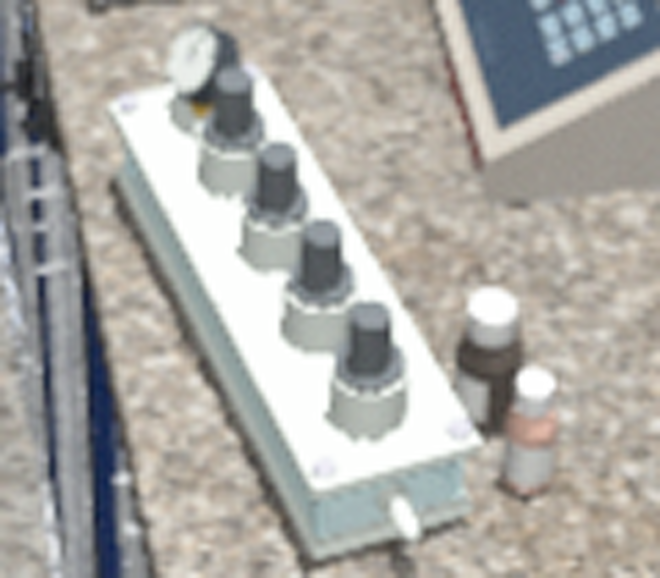

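View pics/s_c2.png

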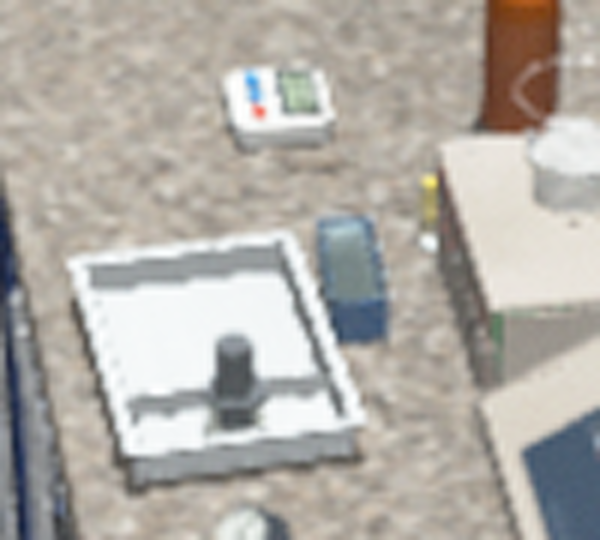

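View pics/c_c1.png

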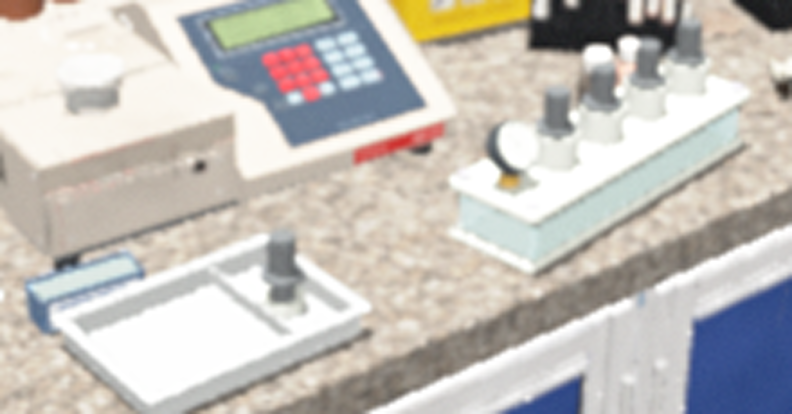

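```bash
cat > h.py <<'E'
import numpy as np, cv2
from scipy.optimize import least_squares
def proj(d,P):
    T=np.linalg.inv(d["T"]); P=np.atleast_2d(P)@T[:3,:3].T+T[:3,3]
    return cv2.projectPoints((P*[1,-1,-1]).astype(float),np.zeros(3),np.zeros(3),d["camera_matrix"],np.array(d["dist_coeffs"]))[0][:,0]
def rz(a): return np.array([[np.cos(a),-np.sin(a),0],[np.sin(a),np.cos(a),0],[0,0,1]])
E
cat > fit.py <<'E'
from bench import *
from h import *
D={n:get_image(n) for n in("side","scene")}
def fit(obs,x0):
    f=lambda p:np.concatenate([(proj(D[c],rz(p[2])@np.array(o)+[p[0],p[1],0])[0]-uv) for c,o,uv in obs])
    best=min((least_squares(f,[x0[0],x0[1],a],x_scale=[.01,.01,.1],loss="soft_l1") for a in x0[2]),key=lambda r:r.cost)
    print(best.x[:2].round(4),np.degrees(best.x[2]).round(2)); print(f(best.x).reshape(-1,2).round(2).tolist()); return best.x
s=lambda u,v:((u+.5)/5.5-.5+275,(v+.5)/5.5-.5+225)
c=lambda u,v:((u+.5)/3.6-.5+200,(v+.5)/3.6-.5+210)
t=lambda u,v:((u+.5)/6-.5+270,(v+.5)/6-.5+145)
X,Y=.043,.148; hs=[-.11,-.05,.01,.07]
ob=[("side",(-X,Y,.054),s(110,105)),("side",(-X,-Y,.054),s(315,490)),("side",(X,-Y,.054),s(480,440)),
("scene",(X,Y,.054),c(452,183)),("scene",(-X,Y,.054),c(530,220)),("scene",(-X,-Y,.054),c(748,90))]
for h,u in zip(hs,[(370,315),(322,233),(277,155),(235,78)]): ob.append(("side",(0,h,.117),s(*u)))
for h,u in zip(hs,[(689,27),(648,45),(602,62),(558,93)]): ob.append(("scene",(0,h,.117),c(*u)))
m=fit(ob,[.6,0,[-.3,0,.3]])
X,Y=.06,.088
ob=[("side",(-X,Y,.024),t(68,262)),("side",(X,Y,.024),t(290,232)),("side",(X,-Y,.024),t(365,423)),("side",(-X,-Y,.024),t(122,457)),
("scene",(X,Y,.024),c(55,322)),("scene",(X,-Y,.024),c(278,232)),("scene",(-X,-Y,.024),c(370,306)),("scene",(-X,Y,.024),c(150,405)),
("side",(0,-.061,.065),t(234,345)),("scene",(0,-.061,.065),c(281,236))]
tr=fit(ob,[.6,.3,[-.3,0,.3]])
E
python3 fit.py
```

```text
[ 0.4702 -0.1276] 10.07
[[-0.47, -1.55], [-0.44, -0.78], [0.57, -0.54], [-0.75, -2.18], [1.38, -1.83], [1.2, -0.66], [0.14, -0.87], [0.09, -1.05], [0.01, -1.07], [-0.15, -0.47], [0.72, -2.08], [0.5, -1.15], [1.0, 0.4], [0.23, -1.57]]
[0.471  0.2488] 1.15
[[1.38, -0.47], [-1.06, 0.49], [-2.58, -0.84], [0.87, -1.8], [2.62, -1.8], [-2.11, 1.52], [-1.29, -0.02], [0.75, -2.73], [-0.94, -0.84], [1.09, -0.46]]
```

```bash
cat >> h.py <<'E'
def Rdown(yaw): # tool z at yaw deg (world), x down
    a=np.radians(yaw); z=np.array([np.cos(a),np.sin(a),0]); x=np.array([0,0,-1.]); return np.c_[x,np.cross(z,x),z]
def plan(p,yaw,frm=None):
    from bench import read_state
    from scipy.spatial.transform import Rotation as Ro
    s=read_state(); R=s["tcp_rot"]; q=s["eef_pos"]
    if frm is not None: q=np.array(frm[:3]); R=Rdown(frm[3])
    d=R.T@(np.array(p)-q); w=Ro.from_matrix(R.T@Rdown(yaw)).as_rotvec()
    print("shift",d.round(4),"len",np.linalg.norm(d).round(3),"turn",w.round(3));
E
python3 - <<'E'
from h import *
plan([.36,.42,.25],45); plan([.48,.18,.25],10,[.36,.42,.25,45])
E
```

```text
shift [-0.0019 -0.25   -0.1563] len 0.295 turn [ 0.546 -0.001  0.   ]
shift [ 0.     -0.2546 -0.0849] len 0.268 turn [0.611 0.    0.   ]
```

move_arm --increments '[{"y": -0.05,"z": -0.031,"ax": 0.11},{"y": -0.1,"z": -0.062,"ax": 0.22},{"y": -0.15,"z": -0.094,"ax": 0.33},{"y": -0.2,"z": -0.125,"ax": 0.44},{"y": -0.25,"z": -0.156,"ax": 0.546}]'

```text
invalid input at $.increments[0]: expected keys ax, ay, az, x, y, z, claw
```

move_arm --increments '[{"y": -0.051,"z": -0.017,"ax": 0.122},{"y": -0.102,"z": -0.034,"ax": 0.244},{"y": -0.153,"z": -0.051,"ax": 0.366},{"y": -0.204,"z": -0.068,"ax": 0.489},{"y": -0.255,"z": -0.085,"ax": 0.611}]'

```text
invalid input at $.increments[0]: expected keys ax, ay, az, x, y, z, claw
```

Run:
```python
from bench import *
import cv2
d=get_image("wrist"); cv2.imwrite("pics/wrist1.png",d["img"][:,:,::-1])
import pickle; pickle.dump(d,open("w1.pkl","wb"))
s=read_state(); print(s["time"],s["eef_pos"],s["tcp_rot"].round(3),s["joint_pos"],s["ft_force"])
```

```text
0.3 [0.15430621 0.63126945 0.24807514] [[-0.    -0.971  0.237]
 [-0.     0.237  0.971]
 [-1.     0.    -0.   ]] [ 7.35921230e+01  2.75267034e+01  9.14721613e+01 -9.82752533e-04
  6.10271796e+01 -2.67030657e+00] [ 0.82653032  0.8675069  -1.02984298]
```

View pics/wrist1.png

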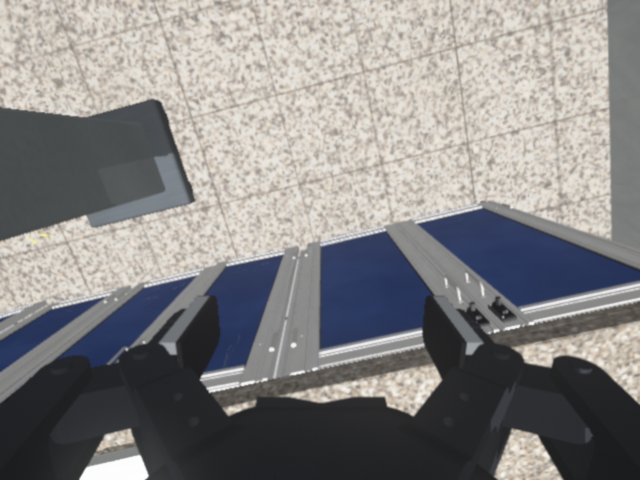

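The calls were refused because every key must be given. The picture is unchanged.

move_arm --increments '[{"ax": 0.11,"ay": 0,"az": 0,"x": 0,"y": -0.05,"z": -0.031,"claw": 1},{"ax": 0.22,"ay": 0,"az": 0,"x": 0,"y": -0.1,"z": -0.062,"claw": 1},{"ax": 0.33,"ay": 0,"az": 0,"x": 0,"y": -0.15,"z": -0.094,"claw": 1},{"ax": 0.44,"ay": 0,"az": 0,"x": 0,"y": -0.2,"z": -0.125,"claw": 1},{"ax": 0.546,"ay": 0,"az": 0,"x": 0,"y": -0.25,"z": -0.156,"claw": 1}]'

```text
time: 0.92
eef_pos: [0.3613, 0.4191, 0.2485]
tcp_rot: [[0.0, -0.704, 0.71], [0.0, 0.71, 0.704], [-1.0, -0.0, 0.0]]
ft_force: [0.4, 0.0, 0.3]
width: 1.001
```

move_arm --increments '[{"ax": 0.122,"ay": 0,"az": 0,"x": 0,"y": -0.051,"z": -0.017,"claw": 1},{"ax": 0.244,"ay": 0,"az": 0,"x": 0,"y": -0.102,"z": -0.034,"claw": 1},{"ax": 0.366,"ay": 0,"az": 0,"x": 0,"y": -0.153,"z": -0.051,"claw": 1},{"ax": 0.489,"ay": 0,"az": 0,"x": 0,"y": -0.204,"z": -0.068,"claw": 1},{"ax": 0.611,"ay": 0,"az": 0,"x": 0,"y": -0.255,"z": -0.085,"claw": 1}]'

```text
time: 1.55
eef_pos: [0.4809, 0.1784, 0.2485]
tcp_rot: [[0.0, -0.169, 0.986], [0.0, 0.986, 0.169], [-1.0, 0.0, 0.0]]
ft_force: [-0.8, -0.1, 0.3]
width: 1.001
```

Run:
```python
from bench import *
import cv2
d=get_image("wrist"); cv2.imwrite("pics/wrist2.png",d["img"][:,:,::-1])
import pickle; pickle.dump(d,open("w1.pkl","wb"))
s=read_state(); print(s["time"],s["eef_pos"],s["tcp_rot"].round(3),s["joint_pos"],s["ft_force"])
```

```text
1.6 [0.48333903 0.17389631 0.24852405] [[ 0.002 -0.161  0.987]
 [-0.002  0.987  0.161]
 [-1.    -0.002  0.001]] [ 16.48642085  16.59349359 109.17501963  -0.14324787  54.1662137
   7.28139746] [ 3.35425661 -5.56677419  0.52706431]
```

View pics/wrist2.png

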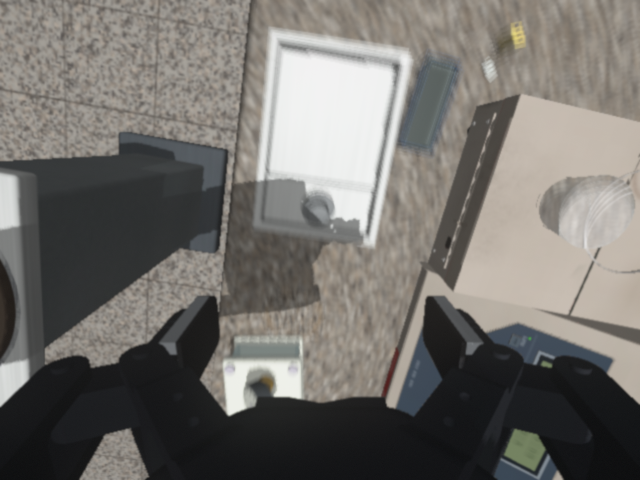

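The wrist view shows the tray with corners near (270,30), (412,50), (372,246), (255,228). The spare's top is near (318,205), and the gauge end of the manifold is at the bottom.

Run:
```python
import cv2,numpy as np,pickle
from h import *
d=pickle.load(open("w1.pkl","rb"))
a=d["img"][10:260,240:430,::-1]; cv2.imwrite("pics/w1c.png",cv2.resize(a,None,fx=2.4,fy=2.4,interpolation=cv2.INTER_CUBIC))
for p,y in (([.471,.2488],1.15),):
    R=rz(np.radians(y))
    for o in [(-.06,.088,.024),(.06,.088,.024),(.06,-.088,.024),(-.06,-.088,.024),(0,-.061,.065),(0,-.061,.035)]:
        print(o,proj(d,R@np.array(o)+[*p,0])[0].round(1))
```

```text
(-0.06, 0.088, 0.024) [272.4  32. ]
(0.06, 0.088, 0.024) [402.7  54. ]
(0.06, -0.088, 0.024) [367.2 237.4]
(-0.06, -0.088, 0.024) [253.5 220.9]
(0, -0.061, 0.065) [313.7 211.4]
(0, -0.061, 0.035) [314.3 205.7]
```

View pics/w1c.png

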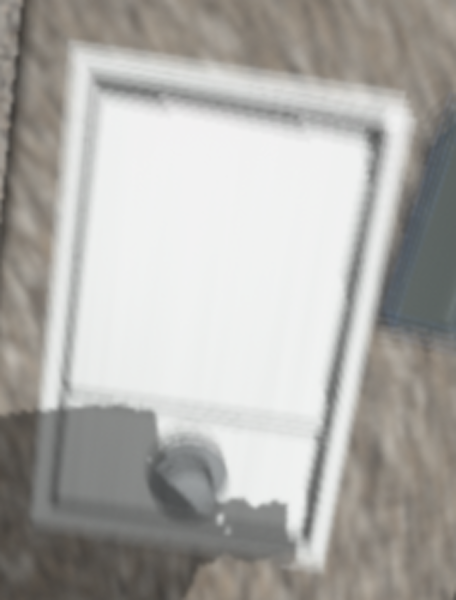

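Run:
```python
from h import *
plan([.495,-.29,.25],10,[.481,.179,.249,9.8])
```

```text
shift [-0.001  -0.4645 -0.066 ] len 0.469 turn [-0.003  0.     0.   ]
```

move_arm --increments '[{"ax": 0,"ay": 0,"az": 0,"x": 0,"y": -0.05,"z": -0.007,"claw": 1},{"ax": 0,"ay": 0,"az": 0,"x": 0,"y": -0.11,"z": -0.016,"claw": 1},{"ax": 0,"ay": 0,"az": 0,"x": 0,"y": -0.17,"z": -0.024,"claw": 1},{"ax": 0,"ay": 0,"az": 0,"x": 0,"y": -0.23,"z": -0.033,"claw": 1},{"ax": 0,"ay": 0,"az": 0,"x": 0,"y": -0.285,"z": -0.041,"claw": 1}]'

```text
time: 2.22
eef_pos: [0.4891, -0.1098, 0.2485]
tcp_rot: [[0.0, -0.173, 0.985], [-0.0, 0.985, 0.173], [-1.0, -0.0, 0.0]]
ft_force: [1.0, 0.4, 0.5]
width: 0.997
```

move_arm --increments '[{"ax": 0,"ay": 0,"az": 0,"x": 0,"y": -0.06,"z": -0.008,"claw": 1},{"ax": 0,"ay": 0,"az": 0,"x": 0,"y": -0.12,"z": -0.017,"claw": 1},{"ax": 0,"ay": 0,"az": 0,"x": 0,"y": -0.17,"z": -0.024,"claw": 0},{"ax": 0,"ay": 0,"az": 0,"x": 0,"y": -0.18,"z": -0.025,"claw": 0},{"ax": 0,"ay": 0,"az": 0,"x": 0,"y": -0.18,"z": -0.025,"claw": 0}]'

```text
time: 2.85
eef_pos: [0.4956, -0.2895, 0.248]
tcp_rot: [[-0.0, -0.172, 0.985], [0.0, 0.985, 0.172], [-1.0, 0.001, -0.0]]
ft_force: [0.1, -0.7, -0.0]
width: 0.498
```

Run:
```python
from bench import *
import cv2
d=get_image("wrist"); cv2.imwrite("pics/wrist3.png",d["img"][:,:,::-1])
import pickle; pickle.dump(d,open("w2.pkl","wb"))
cv2.imwrite("pics/wrist3c.png",cv2.resize(d["img"][0:240,180:420,::-1],None,fx=2.5,fy=2.5,interpolation=cv2.INTER_CUBIC))
s=read_state(); print(s["time"],s["eef_pos"],s["tcp_rot"].round(3),s["joint_pos"],s["ft_force"],s["width"])
```

```text
2.9 [ 0.49555376 -0.28867824  0.2481129 ] [[-0.    -0.173  0.985]
 [ 0.001  0.985  0.173]
 [-1.     0.001 -0.   ]] [-3.32615029e+01  2.14351483e+01  1.01696626e+02  2.04633934e-02
  5.69087737e+01 -4.32289198e+01] [0.74185383 0.68562449 0.38882651] 0.4957426613962585
```

View pics/wrist3.png

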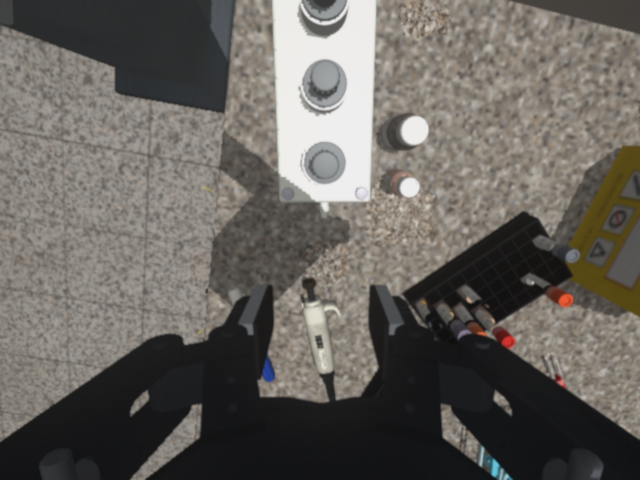

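View pics/wrist3c.png

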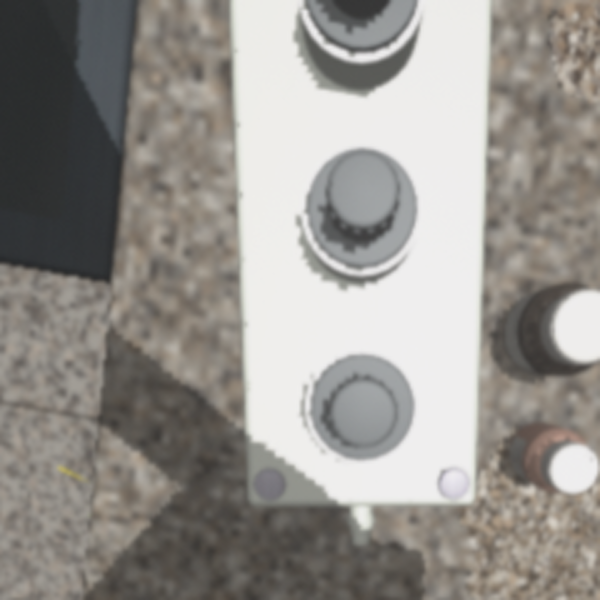

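```bash
cat > fit2.py <<'E'
from h import *
import pickle
d=pickle.load(open("w2.pkl","rb"))
w=lambda u,v:((u+.5)/2.5-.5+180,(v+.5)/2.5-.5)
ob=[((0,-.11,.117),w(364,408)),((0,-.05,.117),w(364,187)),((0,-.11,.087),w(362,407)),((0,-.05,.087),w(362,208)),
((-.043,-.148,.054),w(249,505)),((.043,-.148,.054),w(474,502))]
f=lambda p:np.concatenate([proj(d,rz(p[2])@np.array(o)+[p[0],p[1],0])[0]-uv for o,uv in ob])
r=least_squares(f,[.47,-.128,.17],x_scale=[.01,.01,.1])
print(r.x[:2],np.degrees(r.x[2]));print(f(r.x).reshape(-1,2).round(2).tolist())
for h in [-.11,-.05,.01,.07]: print((rz(r.x[2])@[0,h,0])[:2]+r.x[:2])
E
python3 fit2.py
```

```text
[ 0.46904188 -0.12595842] 10.175907544322548
[[-0.13, 1.17], [-0.3, -0.64], [0.22, -0.47], [0.04, -1.29], [-0.93, 0.53], [1.19, 1.24]]
[ 0.48847567 -0.23422812]
[ 0.47787542 -0.17517192]
[ 0.46727517 -0.11611572]
[ 0.45667492 -0.05705952]
```

move_arm --increments '[{"ax": 0,"ay": 0,"az": 0,"x": 0,"y": 0.0555,"z": 0.0025,"claw": -0.4},{"ax": 0,"ay": 0,"az": 0,"x": 0.05,"y": 0.0555,"z": 0.0025,"claw": -0.4},{"ax": 0,"ay": 0,"az": 0,"x": 0.1,"y": 0.0555,"z": 0.0025,"claw": -0.4},{"ax": 0,"ay": 0,"az": 0,"x": 0.135,"y": 0.0555,"z": 0.0025,"claw": -0.4},{"ax": 0,"ay": 0,"az": 0,"x": 0.138,"y": 0.0555,"z": 0.0025,"claw": -0.4}]' --squeeze 20

```text
time: 3.52
eef_pos: [0.4873, -0.2321, 0.1087]
tcp_rot: [[-0.004, -0.175, 0.985], [0.002, 0.985, 0.175], [-1.0, 0.003, -0.003]]
ft_force: [-0.2, 0.6, 1.1]
width: 0.298
```

```bash
cat > st.py <<'E'
import sys
from bench import *
import cv2
if len(sys.argv)>1:
    d=get_image("wrist"); cv2.imwrite(f"pics/{sys.argv[1]}.png",d["img"][:,:,::-1])
s=read_state(); R=s["tcp_rot"]
print(s["time"],s["eef_pos"].round(4),"yaw",__import__("numpy").degrees(__import__("numpy").arctan2(R[1,2],R[0,2])).round(2),"Ftool",(R.T@s["ft_force"]).round(2),"M",(R.T@s["moment"]).round(3),"w mm",s["width"]*85)
E
python3 st.py a1
```

```text
3.575 [ 0.4881 -0.2329  0.1098] yaw 10.05 Ftool [-0.13  0.5   0.52] M [ 0.034  0.041 -0.036] w mm 25.56523769590152
```

View pics/a1.png

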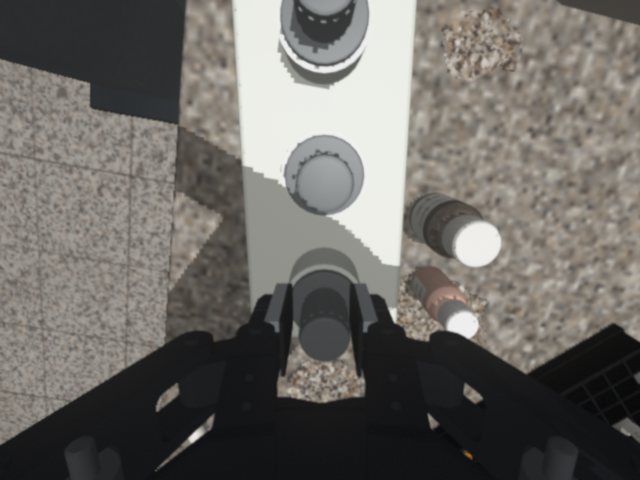

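The head at (325,320) sits centrally between the pads. I'll close stepwise.

move_arm --increments '[{"ax": 0,"ay": 0,"az": 0,"x": 0,"y": 0,"z": 0,"claw": -0.44},{"ax": 0,"ay": 0,"az": 0,"x": 0,"y": 0,"z": 0,"claw": -0.46},{"ax": 0,"ay": 0,"az": 0,"x": 0,"y": 0,"z": 0,"claw": -0.48},{"ax": 0,"ay": 0,"az": 0,"x": 0,"y": 0,"z": 0,"claw": -0.5},{"ax": 0,"ay": 0,"az": 0,"x": 0,"y": 0,"z": 0,"claw": -0.5}]' --squeeze 20

```text
time: 4.2
eef_pos: [0.4886, -0.2344, 0.1104]
tcp_rot: [[0.0, -0.173, 0.985], [-0.0, 0.985, 0.173], [-1.0, -0.0, 0.0]]
ft_force: [0.2, 1.0, -0.3]
width: 0.246
```

```bash
python3 st.py
```

```text
4.2 [ 0.4886 -0.2344  0.1104] yaw 9.96 Ftool [0.25 0.93 0.39] M [-0.061 -0.037 -0.001] w mm 20.86961592616469
```

move_arm --increments '[{"ax": 0,"ay": 0,"az": 0,"x": 0,"y": 0,"z": 0,"claw": -0.54},{"ax": 0,"ay": 0,"az": 0,"x": 0,"y": 0,"z": 0,"claw": -0.6},{"ax": 0,"ay": 0,"az": 0,"x": 0,"y": 0,"z": 0,"claw": -0.6},{"ax": 0,"ay": 0,"az": 0,"x": 0,"y": 0,"z": 0,"claw": -0.6},{"ax": 0,"ay": 0,"az": 0,"x": 0,"y": 0,"z": 0,"claw": -0.6}]' --squeeze 20

```text
time: 4.82
eef_pos: [0.4887, -0.2344, 0.1105]
tcp_rot: [[0.0, -0.173, 0.985], [-0.0, 0.985, 0.173], [-1.0, -0.0, 0.0]]
ft_force: [-1.2, 0.7, 5.7]
width: 0.222
```

```bash
python3 st.py
```

```text
4.825 [ 0.4887 -0.2344  0.1105] yaw 9.97 Ftool [-5.66  0.95 -1.09] M [0.017 0.144 0.072] w mm 18.830851922678278
```

move_arm --increments '[{"ax": 0,"ay": 0,"az": 0,"x": 0,"y": 0.0002,"z": 0,"claw": -0.6},{"ax": 0,"ay": 0,"az": 0,"x": 0,"y": 0.0004,"z": 0,"claw": -0.6},{"ax": 0,"ay": 0,"az": 0,"x": 0,"y": 0.0006,"z": 0,"claw": -0.6},{"ax": 0,"ay": 0,"az": 0,"x": 0,"y": 0.0008,"z": 0,"claw": -0.6},{"ax": 0,"ay": 0,"az": 0,"x": 0,"y": 0.0008,"z": 0,"claw": -0.6}]' --squeeze 20

```text
time: 5.45
eef_pos: [0.4888, -0.2338, 0.1105]
tcp_rot: [[0.001, -0.173, 0.985], [-0.001, 0.985, 0.173], [-1.0, -0.001, 0.001]]
ft_force: [-0.7, -4.0, 6.2]
width: 0.222
```

```bash
python3 st.py
```

```text
5.45 [ 0.4888 -0.2338  0.1105] yaw 9.97 Ftool [-6.19 -3.83 -1.38] M [-0.003  0.169 -0.593] w mm 18.8688829325946
```

move_arm --increments '[{"ax": 0,"ay": 0,"az": 0,"x": 0,"y": -0.0004,"z": 0,"claw": -0.6},{"ax": 0,"ay": 0,"az": 0,"x": 0,"y": -0.0008,"z": 0,"claw": -0.6},{"ax": 0,"ay": 0,"az": 0,"x": 0,"y": -0.0012,"z": 0,"claw": -0.6},{"ax": 0,"ay": 0,"az": 0,"x": 0,"y": -0.0016,"z": 0,"claw": -0.6},{"ax": 0,"ay": 0,"az": 0,"x": 0,"y": -0.0016,"z": 0,"claw": -0.6}]' --squeeze 20

```text
time: 6.08
eef_pos: [0.4887, -0.2344, 0.1104]
tcp_rot: [[-0.0, -0.173, 0.985], [0.001, 0.985, 0.173], [-1.0, 0.001, -0.0]]
ft_force: [0.8, 6.6, 9.4]
width: 0.223
```

```bash
python3 st.py
```

```text
6.075 [ 0.4887 -0.2344  0.1104] yaw 9.95 Ftool [-9.44  6.42  1.92] M [ 0.01  -0.259  1.044] w mm 18.95955298013845
```

move_arm --increments '[{"ax": 0,"ay": 0,"az": 0,"x": -0.0003,"y": 0.0004,"z": 0,"claw": -0.6},{"ax": 0,"ay": 0,"az": 0,"x": -0.0006,"y": 0.0008,"z": 0,"claw": -0.6},{"ax": 0,"ay": 0,"az": 0,"x": -0.0008,"y": 0.0008,"z": 0,"claw": -0.6},{"ax": 0,"ay": 0,"az": 0,"x": -0.0008,"y": 0.0008,"z": 0,"claw": -0.6},{"ax": 0,"ay": 0,"az": 0,"x": -0.0008,"y": 0.0008,"z": 0,"claw": -0.6}]' --squeeze 20

```text
time: 6.7
eef_pos: [0.4886, -0.2343, 0.1111]
tcp_rot: [[-0.0, -0.173, 0.985], [-0.0, 0.985, 0.173], [-1.0, 0.0, -0.0]]
ft_force: [0.3, -0.3, -0.3]
width: 0.227
```

```bash
python3 st.py
```

```text
6.7 [ 0.4886 -0.2343  0.1111] yaw 9.97 Ftool [ 0.26 -0.34  0.26] M [-0.018 -0.018  0.004] w mm 19.260116221528484
```

move_arm --increments '[{"ax": 0,"ay": 0,"az": 0,"x": 0,"y": 0.0003,"z": 0,"claw": -0.6},{"ax": 0,"ay": 0,"az": 0,"x": 0,"y": 0.0006,"z": 0,"claw": -0.6},{"ax": 0,"ay": 0,"az": 0,"x": 0,"y": 0.0009,"z": 0,"claw": -0.6},{"ax": 0,"ay": 0,"az": 0,"x": 0,"y": 0.0012,"z": 0,"claw": -0.6},{"ax": 0,"ay": 0,"az": 0,"x": 0,"y": 0.0012,"z": 0,"claw": -0.6}]' --squeeze 20

```text
time: 7.32
eef_pos: [0.4884, -0.2331, 0.1111]
tcp_rot: [[-0.0, -0.173, 0.985], [-0.0, 0.985, 0.173], [-1.0, 0.0, -0.0]]
ft_force: [0.2, -0.6, -1.0]
width: 0.221
```

```bash
python3 st.py
```

```text
7.325 [ 0.4884 -0.2331  0.1111] yaw 9.98 Ftool [ 0.96 -0.65  0.1 ] M [ 0.031 -0.015 -0.019] w mm 18.774069464136552
```

move_arm --increments '[{"ax": 0,"ay": 0,"az": 0,"x": 0,"y": 0.0002,"z": 0,"claw": -0.6},{"ax": 0,"ay": 0,"az": 0,"x": 0,"y": 0.0004,"z": 0,"claw": -0.6},{"ax": 0,"ay": 0,"az": 0,"x": 0,"y": 0.0006,"z": 0,"claw": -0.6},{"ax": 0,"ay": 0,"az": 0,"x": 0,"y": 0.0008,"z": 0,"claw": -0.6},{"ax": 0,"ay": 0,"az": 0,"x": 0,"y": 0.0008,"z": 0,"claw": -0.6}]' --squeeze 20

```text
time: 7.95
eef_pos: [0.4883, -0.2323, 0.1111]
tcp_rot: [[0.0, -0.173, 0.985], [-0.0, 0.985, 0.173], [-1.0, -0.0, 0.0]]
ft_force: [-0.5, 0.2, 0.6]
width: 0.226
```

```bash
python3 st.py a2
```

```text
8.0 [ 0.4883 -0.2323  0.1111] yaw 9.97 Ftool [0.9  0.46 0.07] M [-0.049 -0.041 -0.025] w mm 18.942839874799503
```

View pics/a2.png

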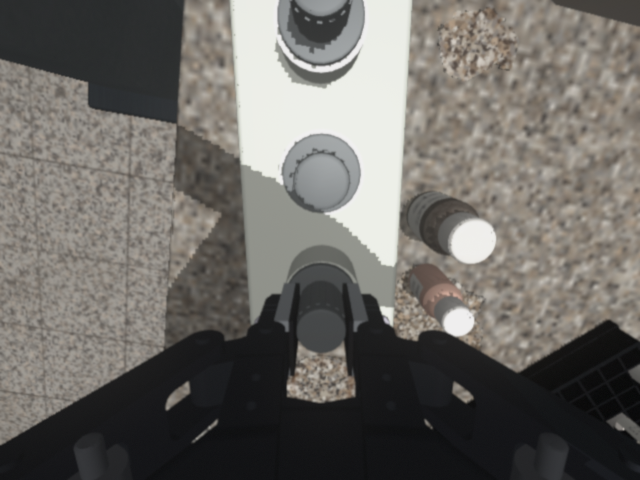

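move_arm --increments '[{"ax": 0,"ay": 0,"az": 0,"x": 0,"y": -0.001,"z": 0,"claw": -0.6},{"ax": 0,"ay": 0,"az": 0,"x": 0,"y": -0.002,"z": 0,"claw": -0.6},{"ax": 0,"ay": 0,"az": 0,"x": 0,"y": -0.002,"z": 0.0004,"claw": -0.6},{"ax": 0,"ay": 0,"az": 0,"x": 0,"y": -0.002,"z": 0.0008,"claw": -0.6},{"ax": 0,"ay": 0,"az": 0,"x": 0,"y": -0.002,"z": 0.0012,"claw": -0.6}]' --squeeze 20

```text
time: 8.62
eef_pos: [0.4898, -0.2341, 0.1111]
tcp_rot: [[-0.0, -0.173, 0.985], [0.0, 0.985, 0.173], [-1.0, 0.0, -0.0]]
ft_force: [-0.3, 0.5, -0.9]
width: 0.221
```

```bash
python3 st.py
```

```text
8.625 [ 0.4898 -0.2341  0.1111] yaw 9.97 Ftool [ 0.92  0.55 -0.22] M [ 0.019  0.033 -0.025] w mm 18.811631115784067
```

Plug 1 moved 2 mm along the row and 1.2 mm across with under 1 N, so it is loose. The 4–6 N in the first wiggle was friction from pressing down. I'll lift it and check the bore.

move_arm --increments '[{"ax": 0,"ay": 0,"az": 0,"x": -0.002,"y": 0,"z": -0.0012,"claw": -0.6},{"ax": 0,"ay": 0,"az": 0,"x": -0.015,"y": 0,"z": -0.0012,"claw": -0.6},{"ax": 0,"ay": 0,"az": 0,"x": -0.04,"y": 0,"z": -0.0012,"claw": -0.6},{"ax": 0,"ay": 0,"az": 0,"x": -0.08,"y": -0.02,"z": -0.0012,"claw": -0.6},{"ax": 0,"ay": 0,"az": 0,"x": -0.11,"y": -0.05,"z": -0.0012,"claw": -0.6}]' --squeeze 20

```text
time: 9.25
eef_pos: [0.4976, -0.2837, 0.2238]
tcp_rot: [[0.001, -0.174, 0.985], [-0.001, 0.985, 0.174], [-1.0, -0.001, 0.001]]
ft_force: [1.5, -0.2, -0.1]
width: 0.229
```

move_arm --increments '[{"ax": 0,"ay": 0,"az": 0,"x": -0.01,"y": -0.03,"z": 0,"claw": -0.6},{"ax": 0,"ay": 0,"az": 0,"x": -0.01,"y": -0.04,"z": 0,"claw": -0.6},{"ax": 0,"ay": 0,"az": 0,"x": -0.01,"y": -0.04,"z": 0,"claw": -0.6},{"ax": 0,"ay": 0,"az": 0,"x": -0.01,"y": -0.04,"z": 0,"claw": -0.6},{"ax": 0,"ay": 0,"az": 0,"x": -0.01,"y": -0.04,"z": 0,"claw": -0.6}]' --squeeze 20

```text
time: 9.88
eef_pos: [0.504, -0.322, 0.2307]
tcp_rot: [[-0.001, -0.174, 0.985], [0.001, 0.985, 0.174], [-1.0, 0.001, -0.001]]
ft_force: [0.1, -0.0, -0.8]
width: 0.223
```

```bash
python3 - <<'E'
from bench import *
import cv2,pickle
d=get_image("wrist"); cv2.imwrite("pics/b1.png",d["img"][:,:,::-1])
pickle.dump(d,open("w3.pkl","wb"))
cv2.imwrite("pics/b1c.png",cv2.resize(d["img"][60:220,230:430,::-1],None,fx=3.5,fy=3.5,interpolation=cv2.INTER_CUBIC))
E
python3 st.py
```

```text
9.925 [ 0.5041 -0.3221  0.2308] yaw 10.01 Ftool [-0.49 -0.58  0.16] M [ 0.044 -0.064  0.012] w mm 19.00475857675304
```

View pics/b1.png

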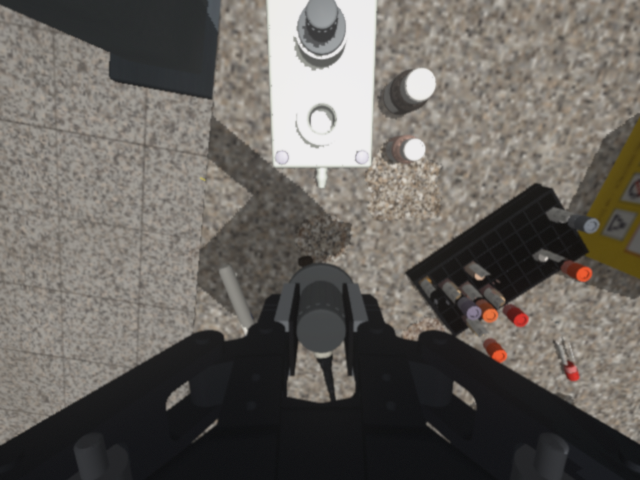

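View pics/b1c.png

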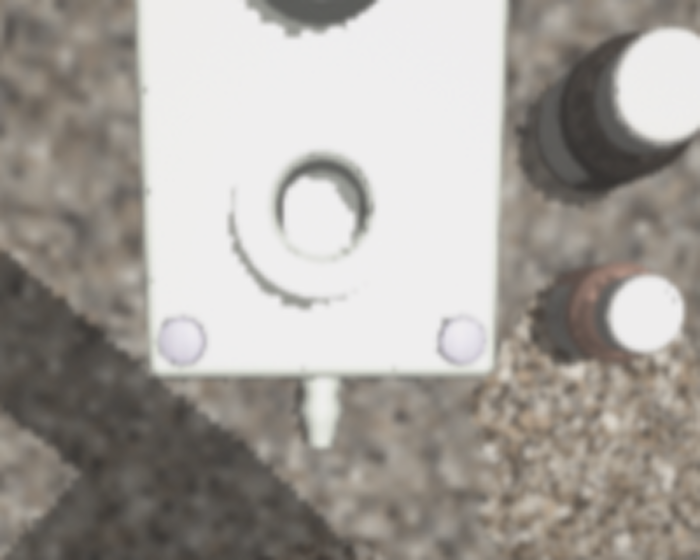

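The open bore is about 20.6 mm wide (boss 175 px = 38 mm, bore 95 px, centre at image (322,119)), so port 1 has no liner. I'll carry the plug to the compartment.

move_arm --increments '[{"ax": 0,"ay": 0,"az": 0,"x": 0,"y": 0.045,"z": 0.005,"claw": -0.6},{"ax": 0,"ay": 0,"az": 0,"x": 0,"y": 0.105,"z": 0.012,"claw": -0.6},{"ax": 0,"ay": 0,"az": 0,"x": 0,"y": 0.165,"z": 0.02,"claw": -0.6},{"ax": 0,"ay": 0,"az": 0,"x": 0,"y": 0.225,"z": 0.027,"claw": -0.6},{"ax": 0,"ay": 0,"az": 0,"x": 0,"y": 0.285,"z": 0.034,"claw": -0.6}]' --squeeze 20

```text
time: 10.55
eef_pos: [0.4878, -0.0343, 0.2312]
tcp_rot: [[0.0, -0.173, 0.985], [0.0, 0.985, 0.173], [-1.0, -0.0, 0.0]]
ft_force: [1.1, -0.3, -0.5]
width: 0.223
```

move_arm --increments '[{"ax": 0,"ay": 0,"az": 0,"x": 0,"y": 0.06,"z": 0.007,"claw": -0.6},{"ax": 0,"ay": 0,"az": 0,"x": 0,"y": 0.12,"z": 0.014,"claw": -0.6},{"ax": 0,"ay": 0,"az": 0,"x": 0,"y": 0.18,"z": 0.021,"claw": -0.6},{"ax": 0,"ay": 0,"az": 0,"x": 0,"y": 0.24,"z": 0.029,"claw": -0.6},{"ax": 0,"ay": 0,"az": 0,"x": 0,"y": 0.285,"z": 0.034,"claw": -0.6}]' --squeeze 20

```text
time: 11.18
eef_pos: [0.4717, 0.2529, 0.2311]
tcp_rot: [[0.0, -0.175, 0.985], [0.0, 0.985, 0.175], [-1.0, 0.0, 0.0]]
ft_force: [1.2, -0.2, -0.3]
width: 0.225
```

```bash
python3 st.py c1; python3 -c "
from h import *
plan([.471,.280,.064],10)"
```

```text
11.225 [0.4717 0.2568 0.2312] yaw 10.08 Ftool [-0.15  5.11 -0.89] M [-0.002  0.004  0.13 ] w mm 18.92003617345464
shift [0.1673 0.0226 0.0031] len 0.169 turn [ 0.001  0.001 -0.002]
```

View pics/c1.png

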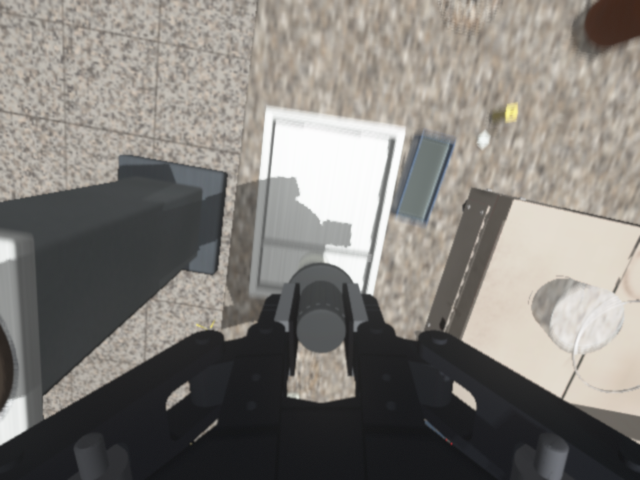

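move_arm --increments '[{"ax": 0,"ay": 0,"az": 0,"x": 0,"y": 0.028,"z": 0.003,"claw": -0.6},{"ax": 0,"ay": 0,"az": 0,"x": 0.05,"y": 0.028,"z": 0.003,"claw": -0.6},{"ax": 0,"ay": 0,"az": 0,"x": 0.105,"y": 0.028,"z": 0.003,"claw": -0.6},{"ax": 0,"ay": 0,"az": 0,"x": 0.155,"y": 0.028,"z": 0.003,"claw": -0.6},{"ax": 0,"ay": 0,"az": 0,"x": 0.166,"y": 0.028,"z": 0.003,"claw": -0.6}]' --squeeze 20

```text
time: 11.85
eef_pos: [0.4686, 0.2776, 0.0626]
tcp_rot: [[-0.004, -0.173, 0.985], [-0.002, 0.985, 0.173], [-1.0, -0.001, -0.005]]
ft_force: [0.6, -0.0, 0.0]
width: 0.223
```

move_arm --increments '[{"ax": 0,"ay": 0,"az": 0,"x": 0.001,"y": 0,"z": 0,"claw": -0.6},{"ax": 0,"ay": 0,"az": 0,"x": 0.002,"y": 0,"z": 0,"claw": -0.6},{"ax": 0,"ay": 0,"az": 0,"x": 0.003,"y": 0,"z": 0,"claw": -0.6},{"ax": 0,"ay": 0,"az": 0,"x": 0.004,"y": 0,"z": 0,"claw": -0.6},{"ax": 0,"ay": 0,"az": 0,"x": 0.004,"y": 0,"z": 0,"claw": -0.6}]' --squeeze 20

```text
time: 12.48
eef_pos: [0.4707, 0.2784, 0.0614]
tcp_rot: [[0.0, -0.173, 0.985], [0.0, 0.985, 0.173], [-1.0, 0.0, 0.0]]
ft_force: [-0.9, -1.0, -0.3]
width: 0.223
```

```bash
python3 st.py c2
```

```text
12.525 [0.4707 0.2784 0.0613] yaw 9.97 Ftool [ 1.2   0.98 -0.59] M [ 0.003 -0.006 -0.009] w mm 18.70351431425334
```

View pics/c2.png

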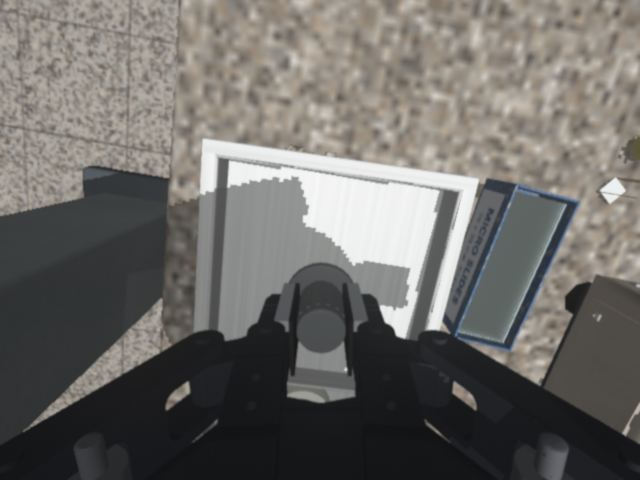

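move_arm --increments '[{"ax": 0,"ay": 0,"az": 0,"x": 0.0005,"y": 0,"z": 0,"claw": -0.6},{"ax": 0,"ay": 0,"az": 0,"x": 0.001,"y": 0,"z": 0,"claw": -0.6},{"ax": 0,"ay": 0,"az": 0,"x": 0.0015,"y": 0,"z": 0,"claw": -0.6},{"ax": 0,"ay": 0,"az": 0,"x": 0.002,"y": 0,"z": 0,"claw": -0.6},{"ax": 0,"ay": 0,"az": 0,"x": 0.0024,"y": 0,"z": 0,"claw": -0.6}]' --squeeze 20

```text
time: 13.15
eef_pos: [0.4706, 0.2783, 0.0586]
tcp_rot: [[-0.0, -0.173, 0.985], [-0.0, 0.985, 0.173], [-1.0, -0.0, -0.0]]
ft_force: [0.5, 1.2, 0.1]
width: 0.225
```

```bash
python3 st.py
```

```text
13.15 [0.4706 0.2783 0.0586] yaw 9.97 Ftool [-0.14  1.12  0.73] M [ 0.02   0.019 -0.013] w mm 19.100780951963223
```

move_arm --increments '[{"ax": 0,"ay": 0,"az": 0,"x": 0.0003,"y": 0,"z": 0,"claw": -0.6},{"ax": 0,"ay": 0,"az": 0,"x": 0.0006,"y": 0,"z": 0,"claw": -0.6},{"ax": 0,"ay": 0,"az": 0,"x": 0.0009,"y": 0,"z": 0,"claw": -0.6},{"ax": 0,"ay": 0,"az": 0,"x": 0.0012,"y": 0,"z": 0,"claw": -0.6},{"ax": 0,"ay": 0,"az": 0,"x": 0.0012,"y": 0,"z": 0,"claw": -0.6}]' --squeeze 20

```text
time: 13.78
eef_pos: [0.4708, 0.2785, 0.0583]
tcp_rot: [[0.001, -0.173, 0.985], [0.0, 0.985, 0.173], [-1.0, 0.0, 0.001]]
ft_force: [-3.4, -0.5, 17.9]
width: 0.218
```

```bash
python3 st.py
```

```text
13.775 [0.4708 0.2785 0.0583] yaw 9.97 Ftool [-17.94   0.12  -3.41] M [ 0.027  0.722 -0.131] w mm 18.535212931203368
```

move_arm --increments '[{"ax": 0,"ay": 0,"az": 0,"x": -0.0009,"y": 0,"z": 0,"claw": -0.6},{"ax": 0,"ay": 0,"az": 0,"x": -0.0009,"y": 0,"z": 0,"claw": -0.55},{"ax": 0,"ay": 0,"az": 0,"x": -0.0009,"y": 0,"z": 0,"claw": -0.5},{"ax": 0,"ay": 0,"az": 0,"x": -0.0009,"y": 0,"z": 0,"claw": -0.4},{"ax": 0,"ay": 0,"az": 0,"x": -0.0009,"y": 0,"z": 0,"claw": -0.2}]' --squeeze 20

```text
time: 14.4
eef_pos: [0.4706, 0.2783, 0.0583]
tcp_rot: [[-0.0, -0.173, 0.985], [-0.0, 0.985, 0.173], [-1.0, -0.0, -0.0]]
ft_force: [-0.3, 0.4, -0.5]
width: 0.403
```

```bash
python3 st.py c3
```

```text
14.45 [0.4706 0.2783 0.0583] yaw 9.97 Ftool [-0.07 -0.11 -0.02] M [ 0.01  -0.016  0.009] w mm 34.262142643400445
```

View pics/c3.png

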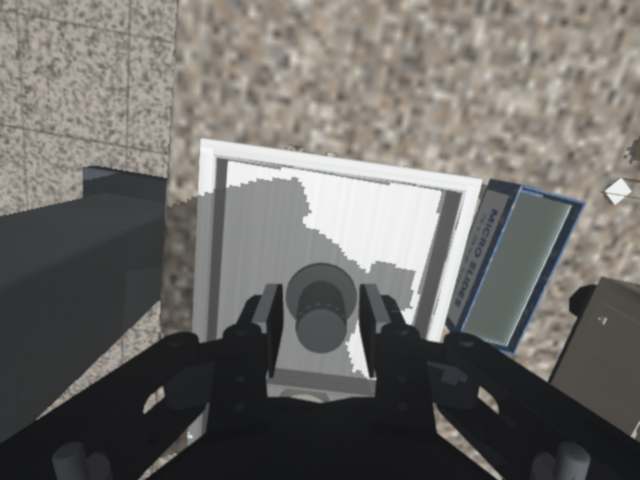

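The plug stands upright in the compartment at (322,330). I'll go up and over towards the spare.

move_arm --increments '[{"ax": 0,"ay": 0,"az": 0,"x": -0.02,"y": 0,"z": 0,"claw": -0.2},{"ax": 0,"ay": 0,"az": 0,"x": -0.06,"y": 0,"z": 0,"claw": -0.2},{"ax": 0,"ay": 0,"az": 0,"x": -0.11,"y": -0.03,"z": -0.004,"claw": -0.2},{"ax": 0,"ay": 0,"az": 0,"x": -0.14,"y": -0.08,"z": -0.011,"claw": -0.2},{"ax": 0,"ay": 0,"az": 0,"x": -0.14,"y": -0.127,"z": -0.018,"claw": -0.2}]' --squeeze 20

```text
time: 15.08
eef_pos: [0.4761, 0.1493, 0.2008]
tcp_rot: [[0.004, -0.174, 0.985], [0.001, 0.985, 0.174], [-1.0, 0.0, 0.004]]
ft_force: [1.2, 0.4, -0.2]
width: 0.402
```

move_arm --increments '[{"ax": 0,"ay": 0,"az": 0,"x": 0,"y": 0,"z": 0,"claw": -0.2},{"ax": 0,"ay": 0,"az": 0,"x": 0,"y": 0,"z": 0,"claw": -0.2},{"ax": 0,"ay": 0,"az": 0,"x": 0,"y": 0,"z": 0,"claw": -0.2},{"ax": 0,"ay": 0,"az": 0,"x": 0,"y": 0,"z": 0,"claw": -0.2},{"ax": 0,"ay": 0,"az": 0,"x": 0,"y": 0,"z": 0,"claw": -0.2}]' --squeeze 20

```text
time: 15.7
eef_pos: [0.4747, 0.1506, 0.1982]
tcp_rot: [[-0.0, -0.174, 0.985], [-0.0, 0.985, 0.174], [-1.0, -0.0, -0.0]]
ft_force: [0.5, 0.2, 0.1]
width: 0.4
```

```bash
python3 - <<'E'
from bench import *
import cv2,pickle
d=get_image("wrist"); cv2.imwrite("pics/d1.png",d["img"][:,:,::-1])
pickle.dump(d,open("w4.pkl","wb"))
cv2.imwrite("pics/d1c.png",cv2.resize(d["img"][60:260,230:430,::-1],None,fx=3,fy=3,interpolation=cv2.INTER_CUBIC))
E
python3 st.py
```

```text
15.75 [0.4747 0.1505 0.1983] yaw 10.01 Ftool [ 0.25  0.02 -0.61] M [ 0.008  0.026 -0.013] w mm 33.79800880777732
```

View pics/d1.png

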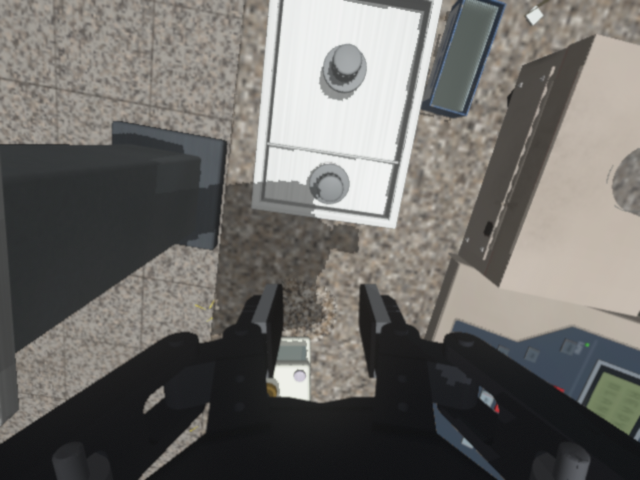

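View pics/d1c.png

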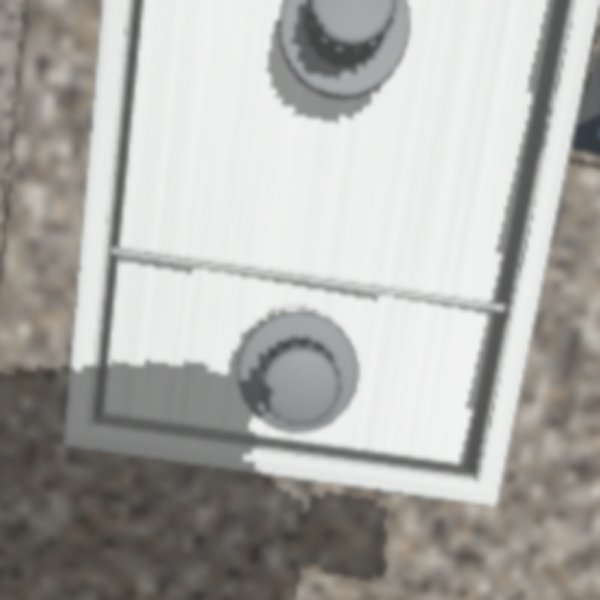

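```bash
cat > ray.py <<'E'
from h import *
def pix2w(d,uv,z):
    n=cv2.undistortPoints(np.array([[uv]],float),d["camera_matrix"],np.array(d["dist_coeffs"]))[0,0]
    v=d["T"][:3,:3]@[n[0],-n[1],-1]; o=d["T"][:3,3]; return (o+v*(z-o[2])/v[2])[:2]
E
python3 - <<'E'
from ray import *
import pickle
d=pickle.load(open("w4.pkl","rb"))
c=lambda u,v:((u+.5)/3-.5+230,(v+.5)/3-.5+60)
print("spare top",pix2w(d,c(301.5,382),.065),"flange",pix2w(d,c(295,370),.035))
print("plug1 top",pix2w(d,(347,61),.065),"flange",pix2w(d,(344.5,70),.035))
d=pickle.load(open("w3.pkl","rb"))
print("port1",pix2w(d,(321.8,118.6),.082), d["T"][:3,3])
plan([.4725,.188,.058],10)
E
```

```text
spare top [0.47426117 0.18995747] flange [0.47331521 0.18950786]
plug1 top [0.47013323 0.27576847] flange [0.47040274 0.2759183 ]
port1 [ 0.48872113 -0.23508659] [ 0.49131075 -0.25361486  0.35536679]
shift [0.1403 0.0373 0.0043] len 0.145 turn [ 0. -0.  0.]
```

move_arm --increments '[{"ax": 0,"ay": 0,"az": 0,"x": 0,"y": 0.0388,"z": 0.0056,"claw": -0.3},{"ax": 0,"ay": 0,"az": 0,"x": 0.05,"y": 0.0388,"z": 0.0056,"claw": -0.3},{"ax": 0,"ay": 0,"az": 0,"x": 0.1,"y": 0.0388,"z": 0.0056,"claw": -0.3},{"ax": 0,"ay": 0,"az": 0,"x": 0.135,"y": 0.0388,"z": 0.0056,"claw": -0.3},{"ax": 0,"ay": 0,"az": 0,"x": 0.141,"y": 0.0388,"z": 0.0056,"claw": -0.3}]' --squeeze 20

```text
time: 16.38
eef_pos: [0.4723, 0.189, 0.0556]
tcp_rot: [[-0.004, -0.173, 0.985], [-0.001, 0.985, 0.173], [-1.0, -0.001, -0.004]]
ft_force: [-0.0, 0.2, -0.6]
width: 0.35
```

move_arm --increments '[{"ax": 0,"ay": 0,"az": 0,"x": 0,"y": 0,"z": 0,"claw": -0.4},{"ax": 0,"ay": 0,"az": 0,"x": 0,"y": 0,"z": 0,"claw": -0.44},{"ax": 0,"ay": 0,"az": 0,"x": 0,"y": 0,"z": 0,"claw": -0.48},{"ax": 0,"ay": 0,"az": 0,"x": 0,"y": 0,"z": 0,"claw": -0.5},{"ax": 0,"ay": 0,"az": 0,"x": 0,"y": 0,"z": 0,"claw": -0.5}]' --squeeze 20

```text
time: 17.0
eef_pos: [0.4738, 0.1894, 0.0577]
tcp_rot: [[0.001, -0.173, 0.985], [0.0, 0.985, 0.173], [-1.0, 0.0, 0.001]]
ft_force: [0.3, 0.0, 0.6]
width: 0.255
```

```bash
python3 st.py e1
```

```text
17.05 [0.4738 0.1894 0.0576] yaw 9.97 Ftool [ 0.84 -0.22 -0.49] M [ 0.014  0.012 -0.038] w mm 21.227330623856208
```

View pics/e1.png

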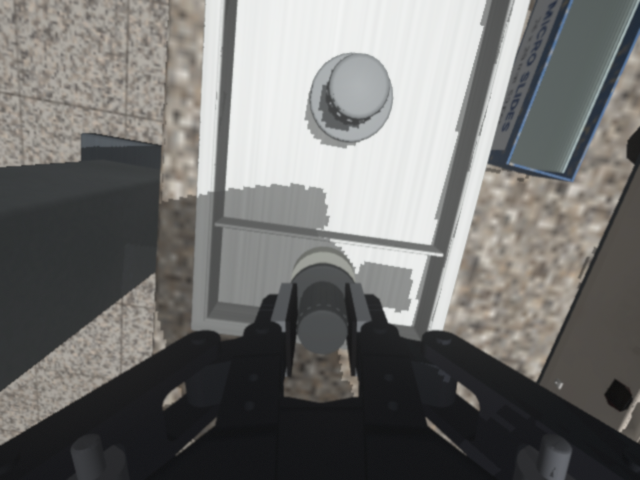

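move_arm --increments '[{"ax": 0,"ay": 0,"az": 0,"x": -0.0004,"y": 0,"z": 0,"claw": -0.54},{"ax": 0,"ay": 0,"az": 0,"x": -0.0006,"y": 0,"z": 0,"claw": -0.6},{"ax": 0,"ay": 0,"az": 0,"x": -0.0006,"y": 0,"z": 0,"claw": -0.65},{"ax": 0,"ay": 0,"az": 0,"x": -0.0006,"y": 0,"z": 0,"claw": -0.65},{"ax": 0,"ay": 0,"az": 0,"x": -0.0006,"y": 0,"z": 0,"claw": -0.65}]' --squeeze 28

```text
time: 17.68
eef_pos: [0.4736, 0.1893, 0.058]
tcp_rot: [[-0.0, -0.173, 0.985], [-0.0, 0.985, 0.173], [-1.0, -0.0, -0.0]]
ft_force: [0.3, 0.3, -1.0]
width: 0.219
```

```bash
python3 st.py
```

```text
17.675 [0.4736 0.1893 0.058 ] yaw 9.97 Ftool [1.   0.22 0.3 ] M [-0.002  0.009  0.015] w mm 18.655832220008282
```

move_arm --increments '[{"ax": 0,"ay": 0,"az": 0,"x": -0.015,"y": 0,"z": 0,"claw": -0.65},{"ax": 0,"ay": 0,"az": 0,"x": -0.055,"y": 0,"z": 0,"claw": -0.65},{"ax": 0,"ay": 0,"az": 0,"x": -0.105,"y": -0.015,"z": -0.002,"claw": -0.65},{"ax": 0,"ay": 0,"az": 0,"x": -0.145,"y": -0.055,"z": -0.008,"claw": -0.65},{"ax": 0,"ay": 0,"az": 0,"x": -0.15,"y": -0.11,"z": -0.016,"claw": -0.65}]' --squeeze 28

```text
time: 18.3
eef_pos: [0.4784, 0.0779, 0.2118]
tcp_rot: [[0.006, -0.175, 0.985], [0.001, 0.985, 0.175], [-1.0, -0.0, 0.006]]
ft_force: [-0.7, -1.0, -0.4]
width: 0.224
```

move_arm --increments '[{"ax": 0,"ay": 0,"az": 0,"x": 0,"y": -0.06,"z": -0.008,"claw": -0.65},{"ax": 0,"ay": 0,"az": 0,"x": 0,"y": -0.12,"z": -0.017,"claw": -0.65},{"ax": 0,"ay": 0,"az": 0,"x": 0,"y": -0.18,"z": -0.025,"claw": -0.65},{"ax": 0,"ay": 0,"az": 0,"x": 0,"y": -0.24,"z": -0.033,"claw": -0.65},{"ax": 0,"ay": 0,"az": 0,"x": 0,"y": -0.29,"z": -0.04,"claw": -0.65}]' --squeeze 28

```text
time: 18.92
eef_pos: [0.4874, -0.2166, 0.2092]
tcp_rot: [[0.001, -0.172, 0.985], [-0.0, 0.985, 0.172], [-1.0, -0.001, 0.001]]
ft_force: [1.0, 0.4, -1.0]
width: 0.217
```

move_arm --increments '[{"ax": 0,"ay": 0,"az": 0,"x": 0,"y": -0.04,"z": -0.004,"claw": -0.65},{"ax": 0,"ay": 0,"az": 0,"x": 0,"y": -0.07,"z": -0.004,"claw": -0.65},{"ax": 0,"ay": 0,"az": 0,"x": 0,"y": -0.08,"z": -0.004,"claw": -0.65},{"ax": 0,"ay": 0,"az": 0,"x": 0,"y": -0.08,"z": -0.004,"claw": -0.65},{"ax": 0,"ay": 0,"az": 0,"x": 0,"y": -0.08,"z": -0.004,"claw": -0.65}]' --squeeze 28

```text
time: 19.55
eef_pos: [0.4974, -0.2927, 0.2082]
tcp_rot: [[-0.0, -0.174, 0.985], [0.0, 0.985, 0.174], [-1.0, 0.0, -0.0]]
ft_force: [1.0, -0.2, -0.4]
width: 0.223
```

```bash
python3 - <<'E'
from bench import *
import cv2,pickle
d=get_image("wrist"); cv2.imwrite("pics/f1.png",d["img"][:,:,::-1])
pickle.dump(d,open("w5.pkl","wb"))
cv2.imwrite("pics/f1c.png",cv2.resize(d["img"][60:360,220:420,::-1],None,fx=2,fy=2,interpolation=cv2.INTER_CUBIC))
E
python3 st.py
```

```text
19.6 [ 0.4975 -0.2926  0.2082] yaw 10.02 Ftool [ 0.79  0.05 -0.85] M [-0.018  0.017  0.026] w mm 18.79985162724105
```

View pics/f1c.png

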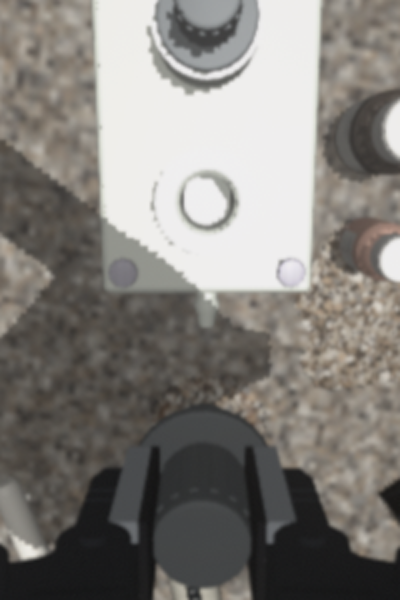

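Run:
```python
from ray import *
import pickle
d=pickle.load(open("w5.pkl","rb"))
c=lambda u,v:((u+.5)/2-.5+220,(v+.5)/2-.5+60)
P=pix2w(d,c(208,201),.082);H=pix2w(d,c(203,543),.2152)
tcp=np.array([.4974,-.2927])
# flange edge near (top arc) & sides
Fc=pix2w(d,c(203.5,407),.185); 
print("port",P,"head",H,"head-tcp",H-tcp,"flange far edge",Fc, "predicted edge", tcp+17e-3*np.array([-.174,.985]))
for n,p in(("raw",P),("bias corr",P-(H-tcp))): plan([*p,.150],10,[*tcp,.2085,10])
```

```text
port [ 0.48869899 -0.23465745] head [ 0.49687043 -0.29230257] head-tcp [-0.00052957  0.00039743] flange far edge [ 0.49407391 -0.27554484] predicted edge [ 0.494442 -0.275955]
shift [0.0585 0.0587 0.0015] len 0.083 turn [0. 0. 0.]
shift [0.0585 0.0582 0.002 ] len 0.083 turn [0. 0. 0.]
```

move_arm --increments '[{"ax": 0,"ay": 0,"az": 0,"x": 0,"y": 0.04,"z": 0.0018,"claw": -0.65},{"ax": 0,"ay": 0,"az": 0,"x": 0.02,"y": 0.0584,"z": 0.0018,"claw": -0.65},{"ax": 0,"ay": 0,"az": 0,"x": 0.05,"y": 0.0584,"z": 0.0018,"claw": -0.65},{"ax": 0,"ay": 0,"az": 0,"x": 0.066,"y": 0.0584,"z": 0.0018,"claw": -0.65},{"ax": 0,"ay": 0,"az": 0,"x": 0.066,"y": 0.0584,"z": 0.0018,"claw": -0.65}]' --squeeze 28

```text
time: 20.23
eef_pos: [0.4888, -0.2355, 0.1413]
tcp_rot: [[-0.002, -0.173, 0.985], [0.001, 0.985, 0.173], [-1.0, 0.001, -0.002]]
ft_force: [0.6, 0.5, -0.1]
width: 0.219
```

move_arm --increments '[{"ax": 0,"ay": 0,"az": 0,"x": 0.001,"y": 0,"z": 0,"claw": -0.65},{"ax": 0,"ay": 0,"az": 0,"x": 0.003,"y": 0,"z": 0,"claw": -0.65},{"ax": 0,"ay": 0,"az": 0,"x": 0.005,"y": 0,"z": 0,"claw": -0.65},{"ax": 0,"ay": 0,"az": 0,"x": 0.007,"y": 0,"z": 0,"claw": -0.65},{"ax": 0,"ay": 0,"az": 0,"x": 0.0085,"y": 0,"z": 0,"claw": -0.65}]' --squeeze 28

```text
time: 20.85
eef_pos: [0.4893, -0.236, 0.1334]
tcp_rot: [[-0.0, -0.173, 0.985], [-0.0, 0.985, 0.173], [-1.0, -0.0, -0.0]]
ft_force: [0.4, 0.9, 0.4]
width: 0.222
```

```bash
python3 st.py
```

```text
20.85 [ 0.4893 -0.236   0.1334] yaw 9.96 Ftool [-0.43  0.86  0.54] M [-0.009 -0.013  0.009] w mm 18.868822194375976
```

move_arm --increments '[{"ax": 0,"ay": 0,"az": 0,"x": 0.0,"y": 0.0008,"z": 0,"claw": -0.65},{"ax": 0,"ay": 0,"az": 0,"x": 0.001,"y": 0.0008,"z": 0,"claw": -0.65},{"ax": 0,"ay": 0,"az": 0,"x": 0.002,"y": 0.0008,"z": 0,"claw": -0.65},{"ax": 0,"ay": 0,"az": 0,"x": 0.003,"y": 0.0008,"z": 0,"claw": -0.65},{"ax": 0,"ay": 0,"az": 0,"x": 0.004,"y": 0.0008,"z": 0,"claw": -0.65}]' --squeeze 28

```text
time: 21.48
eef_pos: [0.4891, -0.2351, 0.1294]
tcp_rot: [[-0.0, -0.173, 0.985], [0.0, 0.985, 0.173], [-1.0, 0.0, -0.0]]
ft_force: [-0.8, 1.4, 1.4]
width: 0.228
```

```bash
python3 st.py
```

```text
21.475 [ 0.4891 -0.2351  0.1294] yaw 9.97 Ftool [-1.36  1.55 -0.56] M [-0.001  0.077  0.207] w mm 19.3638093959732
```

move_arm --increments '[{"ax": 0,"ay": 0,"az": 0,"x": 0.001,"y": 0.0003,"z": 0,"claw": -0.65},{"ax": 0,"ay": 0,"az": 0,"x": 0.002,"y": 0.0003,"z": 0,"claw": -0.65},{"ax": 0,"ay": 0,"az": 0,"x": 0.003,"y": 0.0003,"z": 0,"claw": -0.65},{"ax": 0,"ay": 0,"az": 0,"x": 0.004,"y": 0.0003,"z": 0,"claw": -0.65},{"ax": 0,"ay": 0,"az": 0,"x": 0.005,"y": 0.0003,"z": 0,"claw": -0.65}]' --squeeze 28

```text
time: 22.1
eef_pos: [0.4891, -0.2349, 0.1244]
tcp_rot: [[-0.0, -0.173, 0.985], [0.0, 0.985, 0.173], [-1.0, 0.0, -0.0]]
ft_force: [-1.6, 0.3, 1.4]
width: 0.221
```

```bash
python3 st.py
```

```text
22.1 [ 0.4891 -0.2349  0.1244] yaw 9.97 Ftool [-1.36  0.61 -1.53] M [-0.02   0.186  0.19 ] w mm 18.822619247288298
```

Entering well (11.6 mm deep, about 1.5 N). I'll continue through the lips with a slight correction in −z.

move_arm --increments '[{"ax": 0,"ay": 0,"az": 0,"x": 0.001,"y": 0.0003,"z": -0.0002,"claw": -0.65},{"ax": 0,"ay": 0,"az": 0,"x": 0.002,"y": 0.0003,"z": -0.0002,"claw": -0.65},{"ax": 0,"ay": 0,"az": 0,"x": 0.0035,"y": 0.0003,"z": -0.0002,"claw": -0.65},{"ax": 0,"ay": 0,"az": 0,"x": 0.005,"y": 0.0003,"z": -0.0002,"claw": -0.65},{"ax": 0,"ay": 0,"az": 0,"x": 0.0065,"y": 0.0003,"z": -0.0002,"claw": -0.65}]' --squeeze 28

```text
time: 22.72
eef_pos: [0.4889, -0.2347, 0.1179]
tcp_rot: [[0.0, -0.173, 0.985], [-0.0, 0.985, 0.173], [-1.0, -0.0, 0.0]]
ft_force: [0.6, -0.1, 0.1]
width: 0.218
```

```bash
python3 st.py
```

```text
22.725 [ 0.4889 -0.2347  0.1179] yaw 9.97 Ftool [-0.05 -0.19  0.57] M [-0.037  0.017 -0.004] w mm 18.565482812086323
```

move_arm --increments '[{"ax": 0,"ay": 0,"az": 0,"x": 0.001,"y": 0,"z": 0,"claw": -0.65},{"ax": 0,"ay": 0,"az": 0,"x": 0.002,"y": 0,"z": 0,"claw": -0.65},{"ax": 0,"ay": 0,"az": 0,"x": 0.003,"y": 0,"z": 0,"claw": -0.65},{"ax": 0,"ay": 0,"az": 0,"x": 0.004,"y": 0,"z": 0,"claw": -0.65},{"ax": 0,"ay": 0,"az": 0,"x": 0.005,"y": 0,"z": 0,"claw": -0.65}]' --squeeze 28

```text
time: 23.35
eef_pos: [0.4888, -0.2347, 0.1132]
tcp_rot: [[0.0, -0.173, 0.985], [-0.0, 0.985, 0.173], [-1.0, -0.0, 0.0]]
ft_force: [-1.9, 0.3, 6.2]
width: 0.224
```

```bash
python3 st.py
```

```text
23.35 [ 0.4888 -0.2347  0.1132] yaw 9.97 Ftool [-6.24  0.57 -1.8 ] M [0.06  0.432 0.026] w mm 19.001692633883977
```

move_arm --increments '[{"ax": 0,"ay": 0,"az": 0,"x": 0.0006,"y": 0,"z": 0,"claw": -0.65},{"ax": 0,"ay": 0,"az": 0,"x": 0.0012,"y": 0,"z": 0,"claw": -0.65},{"ax": 0,"ay": 0,"az": 0,"x": 0.0018,"y": 0,"z": 0,"claw": -0.65},{"ax": 0,"ay": 0,"az": 0,"x": 0.0024,"y": 0,"z": 0,"claw": -0.65},{"ax": 0,"ay": 0,"az": 0,"x": 0.0028,"y": 0,"z": 0,"claw": -0.65}]' --squeeze 28

```text
time: 23.98
eef_pos: [0.4889, -0.2347, 0.1102]
tcp_rot: [[0.0, -0.173, 0.985], [-0.0, 0.985, 0.173], [-1.0, -0.0, 0.0]]
ft_force: [-2.1, -1.3, 7.2]
width: 0.224
```

```bash
python3 st.py
```

```text
23.975 [ 0.4889 -0.2347  0.1102] yaw 9.97 Ftool [-7.24 -0.9  -2.26] M [-0.017  0.45  -0.057] w mm 19.05341491261414
```

move_arm --increments '[{"ax": 0,"ay": 0,"az": 0,"x": 0.0002,"y": 0,"z": 0,"claw": -0.65},{"ax": 0,"ay": 0,"az": 0,"x": 0.0004,"y": 0,"z": 0,"claw": -0.65},{"ax": 0,"ay": 0,"az": 0,"x": 0.0006,"y": 0,"z": 0,"claw": -0.65},{"ax": 0,"ay": 0,"az": 0,"x": 0.0008,"y": 0,"z": 0,"claw": -0.65},{"ax": 0,"ay": 0,"az": 0,"x": 0.0008,"y": 0,"z": 0,"claw": -0.65}]' --squeeze 28

```text
time: 24.6
eef_pos: [0.489, -0.2347, 0.1096]
tcp_rot: [[0.0, -0.173, 0.985], [-0.0, 0.985, 0.173], [-1.0, -0.0, 0.0]]
ft_force: [-2.3, 0.2, 8.6]
width: 0.222
```

```bash
python3 st.py
```

```text
24.6 [ 0.489  -0.2347  0.1096] yaw 9.98 Ftool [-8.59  0.55 -2.2 ] M [0.03  0.499 0.036] w mm 18.890953879703147
```

move_arm --increments '[{"ax": 0,"ay": 0,"az": 0,"x": 0.0002,"y": 0,"z": 0,"claw": -0.65},{"ax": 0,"ay": 0,"az": 0,"x": 0.0004,"y": 0,"z": 0,"claw": -0.65},{"ax": 0,"ay": 0,"az": 0,"x": 0.0006,"y": 0,"z": 0,"claw": -0.65},{"ax": 0,"ay": 0,"az": 0,"x": 0.0006,"y": 0,"z": 0,"claw": -0.65},{"ax": 0,"ay": 0,"az": 0,"x": 0.0006,"y": 0,"z": 0,"claw": -0.65}]' --squeeze 28

```text
time: 25.22
eef_pos: [0.489, -0.2347, 0.1095]
tcp_rot: [[0.001, -0.173, 0.985], [-0.0, 0.985, 0.173], [-1.0, -0.0, 0.0]]
ft_force: [-5.3, 1.9, 19.8]
width: 0.22
```

```bash
python3 st.py g1
```

```text
25.275 [ 0.489  -0.2347  0.1095] yaw 9.97 Ftool [-19.2    3.19  -5.14] M [-0.016  0.972  0.385] w mm 19.097214972082885
```

View pics/g1.png

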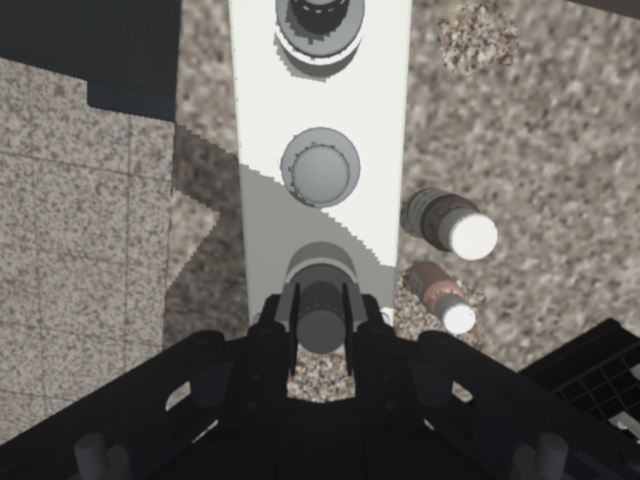

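Force jumped to 20 N at a hard stop at TCP 0.1095, so the plug is home. I'll ease off and open.

move_arm --increments '[{"ax": 0,"ay": 0,"az": 0,"x": -0.0006,"y": 0,"z": 0,"claw": -0.65},{"ax": 0,"ay": 0,"az": 0,"x": -0.0006,"y": 0,"z": 0,"claw": -0.6},{"ax": 0,"ay": 0,"az": 0,"x": -0.0006,"y": 0,"z": 0,"claw": -0.5},{"ax": 0,"ay": 0,"az": 0,"x": -0.0006,"y": 0,"z": 0,"claw": -0.4},{"ax": 0,"ay": 0,"az": 0,"x": -0.0006,"y": 0,"z": 0,"claw": -0.3}]' --squeeze 20

```text
time: 25.9
eef_pos: [0.4889, -0.2346, 0.1093]
tcp_rot: [[-0.0, -0.173, 0.985], [0.0, 0.985, 0.173], [-1.0, 0.0, -0.0]]
ft_force: [0.6, 0.3, -0.1]
width: 0.349
```

move_arm --increments '[{"ax": 0,"ay": 0,"az": 0,"x": -0.01,"y": 0,"z": 0,"claw": -0.25},{"ax": 0,"ay": 0,"az": 0,"x": -0.04,"y": 0,"z": 0,"claw": -0.2},{"ax": 0,"ay": 0,"az": 0,"x": -0.09,"y": 0,"z": 0,"claw": -0.2},{"ax": 0,"ay": 0,"az": 0,"x": -0.13,"y": -0.03,"z": 0,"claw": -0.2},{"ax": 0,"ay": 0,"az": 0,"x": -0.14,"y": -0.055,"z": 0,"claw": -0.2}]' --squeeze 20

```text
time: 26.52
eef_pos: [0.4997, -0.2902, 0.2533]
tcp_rot: [[0.004, -0.174, 0.985], [-0.003, 0.985, 0.174], [-1.0, -0.004, 0.004]]
ft_force: [-0.1, 1.0, -1.3]
width: 0.401
```

move_arm --increments '[{"ax": 0,"ay": 0,"az": 0,"x": 0,"y": 0,"z": 0,"claw": -0.2},{"ax": 0,"ay": 0,"az": 0,"x": 0,"y": 0,"z": 0,"claw": -0.2},{"ax": 0,"ay": 0,"az": 0,"x": 0,"y": 0,"z": 0,"claw": -0.2},{"ax": 0,"ay": 0,"az": 0,"x": 0,"y": 0,"z": 0,"claw": -0.2},{"ax": 0,"ay": 0,"az": 0,"x": 0,"y": 0,"z": 0,"claw": -0.2}]' --squeeze 20

```text
time: 27.15
eef_pos: [0.4984, -0.2885, 0.2492]
tcp_rot: [[-0.0, -0.174, 0.985], [0.0, 0.985, 0.174], [-1.0, 0.0, -0.0]]
ft_force: [-0.6, -0.1, -0.6]
width: 0.4
```

```bash
python3 - <<'E'
from bench import *
import cv2,pickle
from h import *
d=get_image("wrist"); 
cv2.imwrite("pics/h1c.png",cv2.resize(d["img"][0:240,180:420,::-1],None,fx=2.5,fy=2.5,interpolation=cv2.INTER_CUBIC))
e=get_image("side"); a=e["img"][:,:,::-1]
cv2.imwrite("pics/h1s.png",cv2.resize(a[145:330,270:395],None,fx=3.2,fy=3.2,interpolation=cv2.INTER_CUBIC))
# expected projections in wrist crop: head-top / flange-top centres at ports
m=[.46904,-.12596,np.radians(10.18)]
for h in(-.11,-.05):
    for z in(.117,.087):
        p=proj(d,rz(m[2])@np.array([0,h,z])+[m[0],m[1],0])[0]; print(h,z,((p-[180,0])*2.5).round(1))
E
python3 st.py
```

```text
-0.11 0.117 [353.  411.9]
-0.11 0.087 [352.9 406.6]
-0.05 0.117 [352.2 187.7]
-0.05 0.087 [352.2 206.6]
27.25 [ 0.4984 -0.2886  0.2493] yaw 9.98 Ftool [-0.2  -0.28  0.17] M [ 0.006 -0.011  0.024] w mm 34.01309122662
```

View pics/h1c.png

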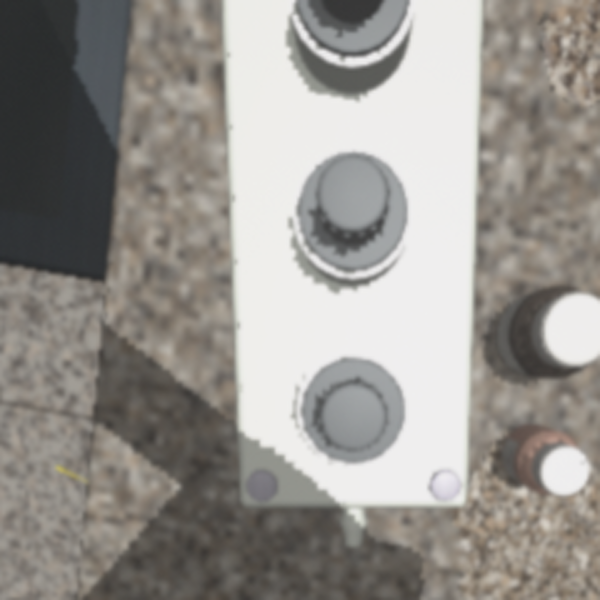

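View pics/h1s.png

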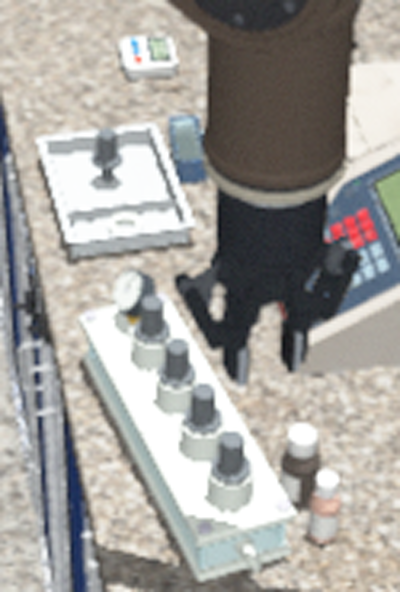

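The wrist view shows the spare upright at (352,411) in the crop, where the seated original was. The side view shows the old plug standing in the compartment. As a last check I'll press lightly on its top with the shut fingertips.

move_arm --increments '[{"ax": 0,"ay": 0,"az": 0,"x": 0,"y": 0.03,"z": 0,"claw": -1},{"ax": 0,"ay": 0,"az": 0,"x": 0,"y": 0.0547,"z": 0,"claw": -1},{"ax": 0,"ay": 0,"az": 0,"x": 0.04,"y": 0.0547,"z": 0,"claw": -1},{"ax": 0,"ay": 0,"az": 0,"x": 0.08,"y": 0.0547,"z": 0,"claw": -1},{"ax": 0,"ay": 0,"az": 0,"x": 0.1,"y": 0.0547,"z": 0,"claw": -1}]' --squeeze 20

```text
time: 27.88
eef_pos: [0.4882, -0.2338, 0.1477]
tcp_rot: [[-0.002, -0.174, 0.985], [0.001, 0.985, 0.174], [-1.0, 0.001, -0.001]]
ft_force: [0.0, -0.1, 0.4]
width: 0.004
```

move_arm --increments '[{"ax": 0,"ay": 0,"az": 0,"x": 0.003,"y": 0,"z": 0,"claw": -1},{"ax": 0,"ay": 0,"az": 0,"x": 0.006,"y": 0,"z": 0,"claw": -1},{"ax": 0,"ay": 0,"az": 0,"x": 0.009,"y": 0,"z": 0,"claw": -1},{"ax": 0,"ay": 0,"az": 0,"x": 0.012,"y": 0,"z": 0,"claw": -1},{"ax": 0,"ay": 0,"az": 0,"x": 0.013,"y": 0,"z": 0,"claw": -1}]' --squeeze 20

```text
time: 28.5
eef_pos: [0.489, -0.235, 0.1365]
tcp_rot: [[0.0, -0.173, 0.985], [-0.0, 0.985, 0.173], [-1.0, -0.0, 0.0]]
ft_force: [0.5, -0.4, -0.2]
width: 0.003
```

```bash
python3 st.py
```

```text
28.5 [ 0.489  -0.235   0.1365] yaw 9.97 Ftool [ 0.21 -0.48  0.38] M [-0.01  -0.048 -0.013] w mm 0.23950198530767147
```

move_arm --increments '[{"ax": 0,"ay": 0,"az": 0,"x": 0.0004,"y": 0,"z": 0,"claw": -1},{"ax": 0,"ay": 0,"az": 0,"x": 0.0008,"y": 0,"z": 0,"claw": -1},{"ax": 0,"ay": 0,"az": 0,"x": 0.0012,"y": 0,"z": 0,"claw": -1},{"ax": 0,"ay": 0,"az": 0,"x": 0.0016,"y": 0,"z": 0,"claw": -1},{"ax": 0,"ay": 0,"az": 0,"x": 0.002,"y": 0,"z": 0,"claw": -1}]' --squeeze 20

```text
time: 29.12
eef_pos: [0.489, -0.235, 0.1344]
tcp_rot: [[0.0, -0.173, 0.985], [-0.0, 0.985, 0.173], [-1.0, -0.0, 0.0]]
ft_force: [0.5, 0.5, 0.2]
width: 0.0
```

```bash
python3 st.py
```

```text
29.125 [ 0.489  -0.235   0.1344] yaw 9.97 Ftool [-0.19  0.42  0.6 ] M [-0.036  0.013  0.017] w mm 0.0330036536276618
```

move_arm --increments '[{"ax": 0,"ay": 0,"az": 0,"x": 0.0002,"y": 0,"z": 0,"claw": -1},{"ax": 0,"ay": 0,"az": 0,"x": 0.0004,"y": 0,"z": 0,"claw": -1},{"ax": 0,"ay": 0,"az": 0,"x": 0.0006,"y": 0,"z": 0,"claw": -1},{"ax": 0,"ay": 0,"az": 0,"x": 0.0008,"y": 0,"z": 0,"claw": -1},{"ax": 0,"ay": 0,"az": 0,"x": 0.0008,"y": 0,"z": 0,"claw": -1}]' --squeeze 20

```text
time: 29.75
eef_pos: [0.489, -0.2349, 0.134]
tcp_rot: [[0.0, -0.173, 0.985], [-0.0, 0.985, 0.173], [-1.0, -0.0, 0.0]]
ft_force: [-2.0, 1.9, 9.1]
width: -0.005
```

```bash
python3 st.py
```

```text
29.75 [ 0.489  -0.2349  0.134 ] yaw 9.97 Ftool [-9.12  2.26 -1.59] M [-0.031  0.31   0.34 ] w mm -0.42161038267812073
```

Contact came at TCP 0.134, so the head top is at 0.117 m, which is exactly home. It held against 9 N. I'll retreat.

move_arm --increments '[{"ax": 0,"ay": 0,"az": 0,"x": -0.005,"y": 0,"z": 0,"claw": -1},{"ax": 0,"ay": 0,"az": 0,"x": -0.04,"y": 0,"z": 0,"claw": -1},{"ax": 0,"ay": 0,"az": 0,"x": -0.09,"y": 0,"z": 0,"claw": -1},{"ax": 0,"ay": 0,"az": 0,"x": -0.115,"y": -0.03,"z": 0,"claw": -1},{"ax": 0,"ay": 0,"az": 0,"x": -0.115,"y": -0.055,"z": 0,"claw": -1}]' --squeeze 20

```text
time: 30.38
eef_pos: [0.4997, -0.2906, 0.251]
tcp_rot: [[0.004, -0.174, 0.985], [-0.002, 0.985, 0.174], [-1.0, -0.003, 0.003]]
ft_force: [0.6, -0.0, -0.5]
width: 0.002
```

move_arm --increments '[{"ax": 0,"ay": 0,"az": 0,"x": 0,"y": 0,"z": 0,"claw": -1},{"ax": 0,"ay": 0,"az": 0,"x": 0,"y": 0,"z": 0,"claw": -1},{"ax": 0,"ay": 0,"az": 0,"x": 0,"y": 0,"z": 0,"claw": -1},{"ax": 0,"ay": 0,"az": 0,"x": 0,"y": 0,"z": 0,"claw": -1},{"ax": 0,"ay": 0,"az": 0,"x": 0,"y": 0,"z": 0,"claw": -1}]' --squeeze 20

```text
time: 31.0
eef_pos: [0.4984, -0.2888, 0.2485]
tcp_rot: [[-0.0, -0.174, 0.985], [0.0, 0.985, 0.174], [-1.0, 0.0, -0.0]]
ft_force: [-1.1, 0.1, -0.0]
width: -0.003
```

```bash
python3 st.py z1
```

```text
31.05 [ 0.4985 -0.2889  0.2486] yaw 9.99 Ftool [-0.75 -0.12 -0.95] M [-0.002  0.007  0.026] w mm -0.12893617068699118
```

View pics/z1.png

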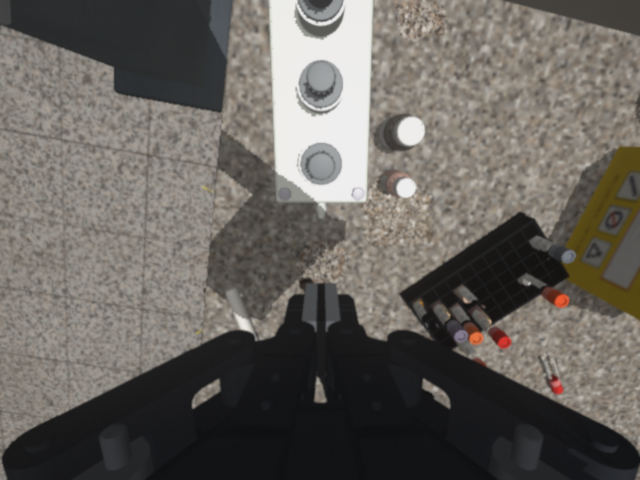

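The spare is upright in port 1 at (321,165), the vials are untouched and the gripper is clear. I'm handing in.

```bash
python3 -c "
from bench import *
print(sign_off())"
```

```text
the job is handed in; nothing more can be done
None
```

The loose plug was in port 1. I took it out, stood it upright in the open compartment of the tray, and pressed the thick-shanked spare fully home in port 1. I handed in at about 31 s, with the gripper touching nothing.

- **Finding it:** my first wiggle gave 4–6 N, but that was friction from the gripper pressing down. With that pressure off, the plug moved 2 mm along the row and 1.2 mm across with under 1 N. I didn't wiggle plugs 2–4. The open bore measured about 20 mm, which confirmed that port 1 had lost its liner.
- **Fitting the spare:** it took 6–9 N to push it past the lips, up to a hard stop at about 20 N. A 9 N press on its head afterwards put the top 117 mm above the bench, which is fully seated.
- **Last checks:** the pictures show the spare upright and the old plug standing in the compartment. The nearby items visible in them look undisturbed. Nothing failed, but setting the old plug on the tray floor briefly pressed it with about 18 N.

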